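# Close the sample clamp station

### The job

Load the white sample tray, upright, into the nest between the station's two pins, then lower the blue cover level over both pins until it is fully down, without dropping it. Then swing the turnbuckle's red T-lever up and over towards the cover to its stop, so that both jaws draw in over the cover, and only then press the green start button and let go. Leave the other things on the bench where they are.

Things in the scene. Friction and masses are not known exactly. Their poses are not given: they have to be found in the camera images.
- station: Clamp station fixed to the bench: aluminium deck 12 mm thick (260 mm along y; x from -60 to 105 mm) with two white end pedestals (90 mm in x, 33 mm in y, inner faces at y = +-50 mm, tops 48 mm above the bench), each with a brass pin. Origin: on the bench under the midpoint between the pins; y runs from pin to pin, z up, +x towards the turnbuckle, away from the robot.
- pin_a (a point): Foot of the locating pin at y = +66 mm, x = 0 of the station, on the pedestal top, 48 mm above the bench. Brass, 10 mm diameter, 22 mm tall above the pedestal, the upper 8 mm tapering to 4 mm.
- pin_b (a point): Foot of the other, equal locating pin, at y = -66 mm, x = 0 of the station.
- lip_left (a point): Middle of the inner lower edge of the red lip (60 mm wide in x, 10 mm thick) of the steel jaw beyond pin_a, 60.5 mm above the bench; at y = +85 mm of the station when open. The jaw slides 9.5 mm inward along y, its lip passing 2.5 mm above a fully seated cover; a cover that is not down blocks it.
- lip_right (a point): The same on the jaw beyond pin_b: y = -85 mm of the station when open, -75.5 mm drawn in.
- nest (a point): Centre of the tray's nest on the deck, 12 mm above the bench, between the pedestals (grey patch). Axes as the station. Four 5 mm high ribs at x = +-27 to +-31 mm, y = +-26 to +-40 mm keep a tray in place in x, the pedestals in y; the sides are open at the middle for fingers.
- seat (a point): Midpoint between the two pins at the height of the pedestal tops, 48 mm above the bench, where the centre of the cover's underside comes to rest. Axes as the station.
- tray: Loose white sample tray, 48 mm (x) x 92 mm (y) x 28 mm tall, with three flat pink, yellow and green sample cassettes lying 4 mm proud of its top; about 0.16 kg. Origin: centre of its underside. It lies on one of the two green pads (4 mm thick). Grip it across its 48 mm width. Either end may face either pin.
- cover: Loose blue cover plate, 80 mm (x) x 160 mm (y) x 10 mm thick, about 0.32 kg, with two 12 mm through holes at x = 0, y = +-66 mm. Origin: centre of its underside. It lies flat on the other green pad (4 mm thick). On top it has a black bar handle along x. It is the same turned by half a turn.
- cover_grip (a point): Centre of the cover's handle bar: 64 mm long (x) x 14 mm wide (y) x 18 mm tall, its centre 43 mm above the cover's underside, 24 mm free under it between two 10 mm steel posts at x = +-22 mm. Axes as the cover.
- turnbuckle (a joint): Angle of the turnbuckle's middle body, rad. 0: lever leaning 0.9 rad from upright, outward from the station (+x of the station), jaws open; grows as the lever is swung up and over towards the cover; stop at 1.2 (0.3 past upright), jaws fully drawn in. It draws both jaws in at once, needs under 6 N at the red crossbar, and stays where it is left.
- sleeve_axis (a point): Centre of the turnbuckle's dark steel middle body, on its axis of turning, which runs along the station's y; 85 mm from the station's origin in +x, 50 mm above the bench. Body about 90 mm long, 26 mm thick.
- lever_grip (a point): Centre of the red crossbar (64 mm long along the station's y, 14 mm diameter) on the end of the turnbuckle's T-shaped lever, 64 mm from the axis; an 8 mm steel rod joins its middle to the turnbuckle body. It moves with the lever. At joint angle q the lever leans 0.9 - q from upright, outward. It can be pushed over from its outer side.
- controller: White control box fixed to the bench, 80 x 90 x 45 mm, with a small blue-grey display and the green start button on top. Origin: centre of its underside.
- start_top (a point): Centre of the top of the round green start button, 28 mm diameter, pressed straight down; 5 N presses it fully.
- start (a joint): Travel of the start button, m: 0 out, 0.006 fully pressed; springs back.
- tube_rack: Blue rack with capped tubes, fixed, 70 x 90 mm, 76 mm tall, on the other side of the station from the controller; only in the way.
- vial: small sample jar with blue cap, 20 mm across and 38 mm tall; bystander, stands on the tray's green pad beyond one end of the tray. Origin: centre of its underside.
- reagent: amber bottle, 72 mm across, 150 mm tall; bystander. Origin: centre of its underside.
- beaker: open glass beaker, 68 mm across, 90 mm tall; bystander. Origin: centre of its underside.
- jar: jar with yellow cap, 64 mm across, 75 mm tall; bystander. Origin: centre of its underside.
- tip_box: closed yellow box, 85 x 120 x 55 mm; bystander. Origin: centre of its underside.
- stain: small white bottle with red cap, 44 mm across, 70 mm tall; bystander. Origin: centre of its underside.
Things that resemble listed ones, but are neither listed nor needed, are in the scene too. What is shaped like the cover but pink is not meant.

How it is judged:
By the outcome, as a careful person would: the job done as asked, in the order asked, and still so for the second after the job is handed in, with the robot touching nothing.
It also fails if it takes over 70 s, if anything falls off the work surface, if the arm or the gripper's body presses on something with over 40 N, if the wrist force passes 120 N, or if a joint passes its speed limit or range.

### The arm

A 7-joint arm with a two-finger parallel gripper is mounted at the origin on the work surface. World frame = base frame: x ahead of the robot, y to its left, z up, the work surface at z = 0. Lengths are in m, angles in rad, forces in N, time in s.
With the tool pointing down it reaches from about 0.35 to 0.9 m from the base axis. Payload 8.1 kg.
Tool frame: the origin (TCP) lies at the very end of the fingers, on their centre line; the grasp point (between the pads) lies 19 mm behind it; z points along the fingers, y is the direction in which the jaws open and shut (so a half turn about z gives the same grasp; the last joint's range is limited). The gripper opens to 92 mm and grips with 3 to 60 N. Pads are 19 mm wide; open, the fingers measure 130 mm over their backs; the gripper's body (75 mm by 190 mm) begins 47 mm behind the grasp point.
Start: joints at [-1.383, 0.434, 0.025, 1.573, -0.012, 1.134, -0.075], TCP at [0.179, 0.599, 0.192] pointing down, gripper open.
Joint ranges: [-2.62, 2.62], [-0.44, 2.09], [-1.27, 1.32], [0.08, 2.57], [-1.32, 4.46], [0.12, 2], [-2.74, 2.74]. Speed limits (rad/s): [2.22, 2.22, 3.01, 3.01, 3.14, 3.14, 3.14].

### API

Orientations are given as a rotation vector (axis times angle).
In Python, from station import ctrl, camera, ticket gives the robot as it stands.
- The arm moves only by the tool play_rows, never from a script. Its argument "plan" is a list of rows, each a list of 7 numbers: the turn, a rotation vector about the tool's x, y, z in degrees, then the shift along the tool's x, y, z in mm, then the gripper's target within -1 to 1 (shut at 1, half-way at 0, fully open at -1). A call has 1 to 10 rows; each row shifts and turns the commanded pose from where the row before left it, along the tool's axes as they then stand; what a row does not reach is not made up. A row lasts 1/10 s, in which the tool goes at most 50 mm and 8.59 degrees, less where a joint would pass 70% of its speed; a pose out of reach is approached as far as the arm can. A call is refused whole if a number of a shift passes 50 or a number of a turn 8.59, either way. A call with a gripper value outside its range is refused whole. The fingers move at their own pace and stop on an object; "grip_force" is the grip in N (left out, the last holds). Time passes only in rows, so rows that do not move let the fingers close. It gives the time, the measured TCP pose, the force and the opening at its end, in the units of the state.
- ctrl.sense(): the state, without advancing time (a new reading comes with each control period).
- camera(name): name is "scene" or "top"; returns a dict with "frame" (420x560x3 uint8, blue, green, red), "mtx" (3x3 intrinsics, pixels), "k1" (the pictures are not rectified: a ray, as slopes to the right and down, at radius r is drawn at 1 + k1 r^2 times it, then the intrinsics apply), "view" (4x4, takes a point from world to camera coordinates). Camera axes: x right, y up, looking along -z (the intrinsics and any distortion apply to the point x, -y, -z); pixel columns grow to the right and rows downward; lengths in m; the calibration is good to about 2 mm. A picture is of the moment at which its call begins. There is no depth.
- ticket.hand_in(): hands the job in, once; it reports no verdict.
The state is a dict: "time": time; "joint_positions": joint angles; "dq": joint speeds; "tau": joint torques, N m; "eef_pos": TCP position; "tcp_rot": TCP orientation; "contact_force": force on the tool from outside, world axes, zero at the start; "wrist_torque": the same for the moment, N m; "width": finger opening in m.
Only numpy, scipy, OpenCV 4.12 (cv2) and the standard library are available. Lean on these libraries where they do the work, as an engineer would, in place of code of your own. Each camera call takes 0.05 s, during which the arm holds its last target.

## Working session

There is one attempt and no reset: what is moved stays moved. The work goes in short steps, Python scripts to look and compute and a tool call to move; the robot and the scene stay as the last step left them, time stands still between calls to the robot, and variables do not carry over. Pictures are saved under pics/ and viewed, and the job is handed in when it is done.

Besides the shell and the picture viewer there is one more tool, called after "Call:" in YAML: its name, and indented under it one key for each argument. play_rows: Moves the arm, as the interface text tells. Its arguments: {"type":"object","properties":{"plan":{"type":"array"},"grip_force":{"type":"number"}},"required":["plan"]}

```bash
mkdir -p pics; ls; python3 - <<'E'
from station import ctrl,camera
import cv2
s=ctrl.sense()
print(s)
for n in("scene","top"):
    c=camera(n); cv2.imwrite(f"pics/{n}0.png",c["frame"]); print(n,c["mtx"],c["k1"],c["view"])
E
```

```text
pics
{'time': 0.0, 'joint_positions': array([-1.38258621,  0.43518345,  0.02496874,  1.57408721, -0.01158532,
        1.13397118, -0.07510751]), 'dq': array([ 5.98751637e-04,  7.77117383e-04, -1.81069447e-04, -2.06248088e-03,
       -2.82597127e-03, -6.52546919e-05,  3.14194949e-05]), 'tau': array([ 3.50219898e-04, -6.67861390e+01,  9.85274389e-01, -3.14447844e+01,
       -6.04531635e-02,  4.29125573e-02,  1.62373358e-04]), 'eef_pos': array([0.17910923, 0.5982143 , 0.19097333]), 'tcp_rot': array([-4.55289528e-01, -3.10835447e+00,  2.36057400e-03]), 'contact_force': array([-0.24181036,  0.45808858,  0.38936109]), 'wrist_torque': array([ 0.02178849, -0.09374737,  0.02502358]), 'width': 0.09178973102242388}
scene [[489.16017548   0.         284.16177798]
 [  0.         489.16017548 208.90317263]
 [  0.           0.           1.        ]] -0.17405190331599144 [[-0.25784379  0.96601731 -0.01808671  0.18916381]
 [-0.71448762 -0.17803866  0.67661634  0.28101092]
 [ 0.65040297  0.18738406  0.73611358 -1.73901226]
 [ 0.          0.          0.          1.        ]]
top [[401.35566016   0.         285.50819273]
 [  0.         401.35566016 205.84514072]
 [  0.           0.           1.        ]] -0.060698423034661345 [[-1.32133938e-02 -9.99908621e-01 -2.85579996e-03 -7.89005544e-02]
 [ 9.76294218e-01 -1.35183198e-02  2.16025127e-01 -5.16725961e-01]
 [-2.16043993e-01  6.63240966e-05  9.76383628e-01 -1.31191304e+00]
 [ 0.00000000e+00  0.00000000e+00  0.00000000e+00  1.00000000e+00]]
```

View pics/scene0.png

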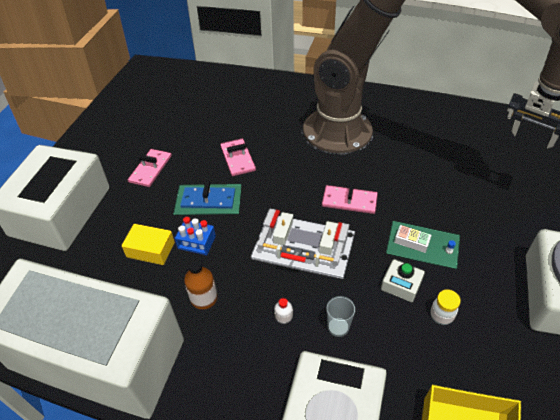

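View pics/top0.png

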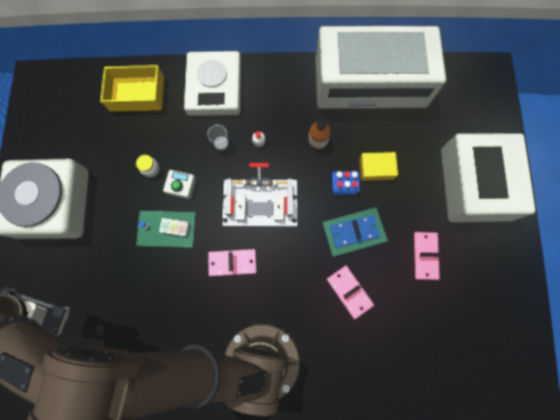

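The top view shows the tray on the pad near (170,227), the cover near (355,230), the station near (260,205) and the controller near (179,184). I'll zoom in.

```bash
cat > h.py <<'E'
import numpy as np, cv2
from scipy.optimize import least_squares
from scipy.spatial.transform import Rotation as R
def proj(c,P):
    P=np.atleast_2d(P); q=P@c["view"][:3,:3].T+c["view"][:3,3]
    x=q[:,0]/-q[:,2]; y=-q[:,1]/-q[:,2]; f=1+c["k1"]*(x*x+y*y)
    m=c["mtx"]; return np.c_[m[0,0]*x*f+m[0,2], m[1,1]*y*f+m[1,2]]
def unproj(c,uv,z):
    d=np.array([c["k1"],0,0,0,0.])
    # exact model: rd = r(1+k1 r^2)
    p=cv2.undistortPointsIter(np.array(uv,float).reshape(-1,1,2),c["mtx"],d,None,None,(3,100,1e-12)).reshape(-1,2)
    Rm=c["view"][:3,:3]; o=-Rm.T@c["view"][:3,3]
    D=np.c_[p[:,0],-p[:,1],-np.ones(len(p))]@Rm
    return o+D*((z-o[2])/D[:,2])[:,None]
def crop(f,x,y,w,h,s,name):
    cv2.imwrite(name,cv2.resize(f[y:y+h,x:x+w],None,fx=s,fy=s,interpolation=cv2.INTER_CUBIC))
E
python3 - <<'E'
from h import *
t=cv2.imread("pics/top0.png");s=cv2.imread("pics/scene0.png")
crop(t,130,150,100,100,6,"pics/t_l.png");crop(t,210,155,100,80,8,"pics/t_m.png");crop(t,315,160,100,100,6,"pics/t_r.png")
crop(s,240,200,130,80,6,"pics/s_m.png");crop(s,375,215,100,90,6,"pics/s_r.png");crop(s,165,170,90,90,6,"pics/s_l.png")
E
```

```text
(no output)
```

View pics/t_l.png

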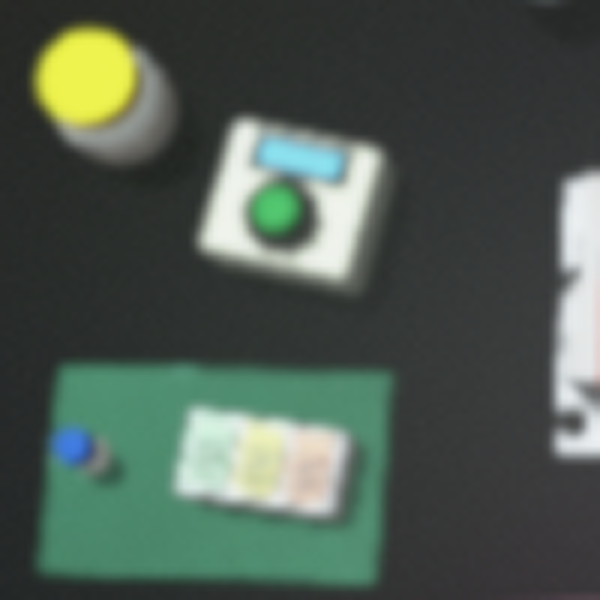

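View pics/t_m.png

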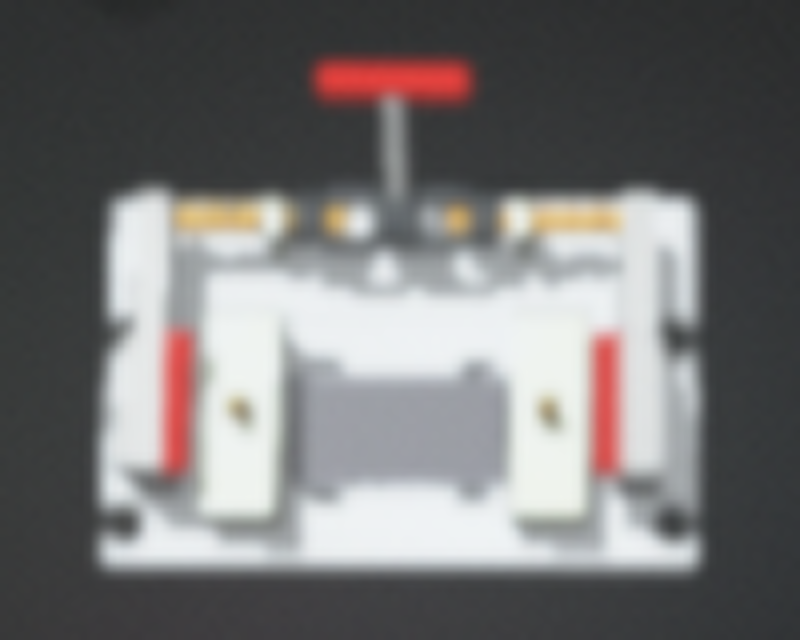

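View pics/t_r.png

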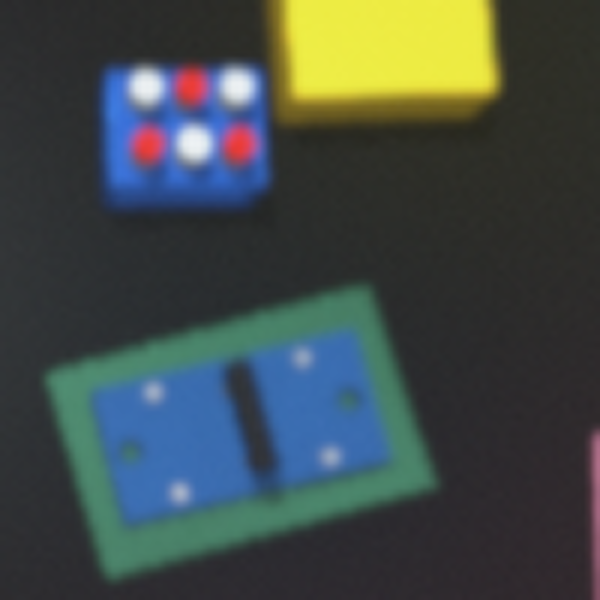

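View pics/s_m.png

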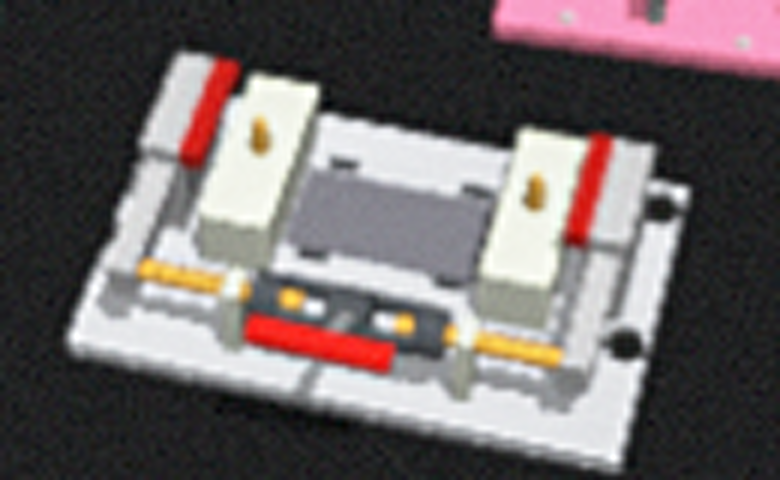

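View pics/s_r.png

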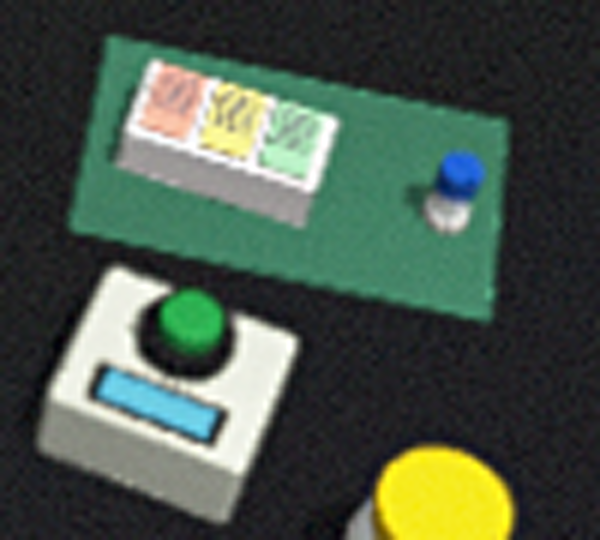

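View pics/s_l.png

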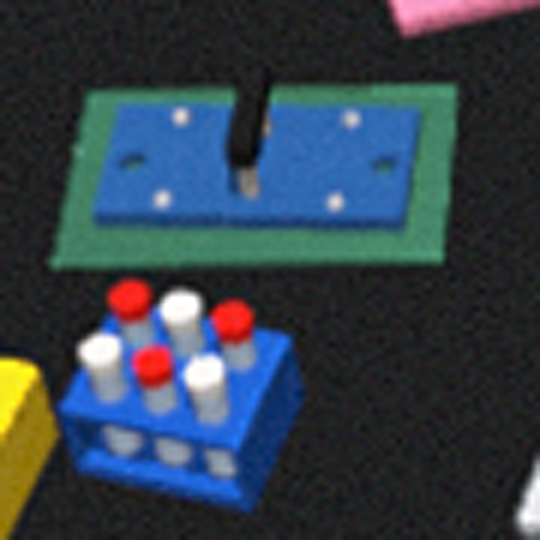

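```bash
cat > fit.py <<'E'
from h import *
import pickle
from station import camera
C={n:camera(n) for n in("scene","top")}
pickle.dump({n:{k:C[n][k] for k in("mtx","k1","view")} for n in C},open("cal.pkl","wb"))
def px(l,ox,oy,s): return (np.array(l,float)+.5)/s-.5+[ox,oy]
def fit(name,obs,x0):
    # obs: cam -> (pts local, px)
    def pose(p,L): 
        c,s=np.cos(p[2]),np.sin(p[2]); L=np.array(L,float)
        return np.c_[p[0]+c*L[:,0]-s*L[:,1],p[1]+s*L[:,0]+c*L[:,1],L[:,2]]
    for cams in (["top"],["scene"],["top","scene"]):
        def res(p): return np.concatenate([(proj(C[k],pose(p,obs[k][0]))-obs[k][1]).ravel() for k in cams])
        r=least_squares(res,x0,x_scale=[.01,.01,.05]); print(name,cams,r.x.round(4),np.round(r.fun.reshape(-1,2),1).tolist())
    return r.x
st=fit("station",{"top":([(-.045,.083,.048),(-.045,.05,.048),(.045,.05,.048),(.045,-.05,.048),(-.045,-.05,.048),(-.045,-.083,.048),(.045,-.083,.048),(-.06,.13,.012),(-.06,-.13,.012),(0,.066,.07),(0,-.066,.07)],
  px([(198,517),(275,517),(282,318),(510,318),(515,517),(590,517),(588,318),(100,568),(700,568),(236,406),(548,406)],210,155,8)),
 "scene":([(0,.066,.07),(0,-.066,.07),(-.045,-.083,.048),(-.045,-.05,.048),(.045,-.083,.048),(.045,-.05,.048),(-.045,.05,.048),(.045,.05,.048),(.105,.13,.012),(.105,-.13,.012),(-.06,.13,.012)],
  px([(536,178),(258,122),(248,73),(320,85),(200,218),(268,230),(525,128),(478,282),(622,468),(70,350),(690,188)],240,200,6))},[.55,0,0])
cv=fit("cover",{"top":([(.04,.08,.014),(.04,-.08,.014),(-.04,-.08,.014),(-.04,.08,.014),(0,.066,.014),(0,-.066,.014),(.032,0,.056),(-.032,0,.056)],
  px([(92,390),(357,330),(390,463),(125,525),(130,450),(348,398),(237,362),(265,470)],315,160,6)),
 "scene":([(-.04,-.08,.014),(-.04,.08,.014),(.04,.08,.014),(.04,-.08,.014),(0,-.066,.014),(0,.066,.014)],
  px([(118,100),(420,108),(405,218),(95,213),(132,160),(384,163)],165,170,6))},[.5,-.3,.2])
tr=fit("tray",{"top":([(.024,.046,.032),(.024,-.046,.032),(-.024,-.046,.032),(-.024,.046,.032)],px([(192,408),(350,432),(335,518),(178,492)],130,150,6)),
 "scene":([(-.024,-.046,.032),(-.024,.046,.032),(.024,.046,.032),(.024,-.046,.032)],px([(150,62),(340,118),(310,188),(122,130)],375,215,6))},[.5,.2,-.1])
def tri(name,t,s):
    r=least_squares(lambda p:np.r_[(proj(C["top"],p)-t).ravel(),(proj(C["scene"],p)-s).ravel()],[.6,.1,.05],x_scale=.01);print(name,r.x.round(4),r.fun.round(2))
tri("button",px([(276,209)],130,150,6),px([(193,312)],375,215,6))
tri("lever",px([(393,80)],210,155,8),px([(320,345)],240,200,6))
tri("vialcap",px([(72,446)],130,150,6),px([(462,170)],375,215,6))
E
python3 fit.py
```

```text
station ['top'] [ 0.516   0.0051 -0.0133] [[0.2, 0.3], [0.2, 0.3], [-0.1, -0.4], [0.3, -0.4], [-0.5, 0.3], [-0.1, 0.3], [0.1, -0.4], [0.2, 0.1], [-0.3, 0.1], [-0.0, -0.1], [0.0, -0.1]]
station ['scene'] [ 0.5187  0.006  -0.0124] [[0.4, -0.0], [0.3, 0.1], [0.7, 0.8], [-0.3, 1.0], [-0.2, -0.0], [-0.1, 0.4], [-0.4, 0.5], [0.4, -1.0], [0.0, -0.7], [-0.5, -0.9], [-0.3, 0.2]]
station ['top', 'scene'] [ 0.5173  0.0056 -0.0125] [[0.1, -0.0], [0.1, -0.0], [-0.2, -0.8], [0.2, -0.8], [-0.6, -0.1], [-0.3, -0.1], [-0.0, -0.8], [0.1, -0.3], [-0.5, -0.3], [-0.2, -0.4], [-0.1, -0.5], [0.3, -0.4], [0.3, -0.3], [0.7, 0.5], [-0.3, 0.6], [-0.2, -0.4], [-0.1, -0.0], [-0.4, 0.1], [0.3, -1.4], [-0.0, -1.1], [-0.5, -1.3], [-0.3, -0.2]]
cover ['top'] [ 0.4336 -0.3249  0.2097] [[-0.4, -0.0], [-0.4, -0.0], [0.2, -0.1], [-0.2, -0.2], [-0.0, 0.2], [0.3, 0.5], [0.2, -0.4], [0.4, -0.1]]
cover ['scene'] [ 0.4326 -0.3255  0.2235] [[0.4, 0.6], [0.0, -0.2], [-0.3, 0.1], [-0.4, 0.2], [0.2, -0.3], [0.1, -0.3]]
cover ['top', 'scene'] [ 0.4332 -0.3251  0.2156] [[-0.4, 0.2], [-0.4, -0.0], [0.3, -0.2], [-0.1, 0.0], [0.1, 0.4], [0.3, 0.5], [0.2, -0.3], [0.5, 0.0], [0.5, 0.6], [0.1, 0.1], [-0.4, 0.4], [-0.4, 0.2], [0.2, -0.3], [0.2, 0.0]]
tray ['top'] [ 0.4528  0.3016 -0.1587] [[0.5, 0.4], [-0.1, 0.2], [-0.3, -0.5], [-0.1, -0.1]]
tray ['scene'] [ 0.4524  0.3023 -0.1684] [[0.1, -0.5], [-0.6, -0.1], [0.4, 0.5], [0.2, 0.0]]
tray ['top', 'scene'] [ 0.4527  0.302  -0.1635] [[0.4, 0.4], [-0.2, 0.3], [-0.5, -0.4], [-0.2, -0.1], [-0.1, -0.4], [-0.8, -0.1], [0.4, 0.5], [0.1, 0.1]]
button [0.5937 0.2919 0.0678] [-0.19  0.03 -0.15  0.01]
lever [0.6524 0.0032 0.0928] [ 0.03 -0.01  0.02  0.  ]
vialcap [0.4621 0.4108 0.0409] [ 0.02 -0.    0.02 -0.  ]
```

```bash
cat > go.py <<'E'
from h import *
from station import ctrl
def go(x,y,z,yawdeg,verbose=True):
    """yawdeg: desired world angle of tool y, tool down. prints turn (deg rotvec tool) and the shift in the frame after the turn / before"""
    s=ctrl.sense(); M=R.from_rotvec(s["tcp_rot"]); 
    a=np.radians(yawdeg); ty=np.array([np.cos(a),np.sin(a),0]); tz=np.array([0,0,-1.]); tx=np.cross(ty,tz)
    T=R.from_matrix(np.c_[tx,ty,tz])
    d=np.array([x,y,z])-s["eef_pos"]
    print("t",round(s["time"],2),"pos",s["eef_pos"].round(4),"F",s["contact_force"].round(1),"w",round(s["width"],4))
    print("turn",np.degrees((M.inv()*T).as_rotvec()).round(2),"shift pre",(1e3*M.inv().apply(d)).round(1),"shift post",(1e3*T.inv().apply(d)).round(1))
E
python3 -c "
from go import *
go(.4527,.302,.12,-9.37)"
```

```text
t 0.2 pos [0.1791 0.5984 0.1912] F [ 0.1  0.5 -0. ] w 0.0914
turn [-4.00e-02  4.00e-02  8.27e+01] shift pre [-347.1 -205.5   71.5] shift post [-247.9  318.2   71.2]
```

Call:
play_rows:
  plan:
    - [0,0,8.27,0,0,0,-1]
    - [0,0,8.27,0,0,0,-1]
    - [0,0,8.27,0,0,0,-1]
    - [0,0,8.27,0,0,0,-1]
    - [0,0,8.27,0,0,0,-1]
    - [0,0,8.27,0,0,0,-1]
    - [0,0,8.27,0,0,0,-1]
    - [0,0,8.27,0,0,0,-1]
    - [0,0,8.27,0,0,0,-1]
    - [0,0,8.27,0,0,0,-1]
  grip_force: 30

```text
time: 1.2
eef_pos: [0.1791, 0.5986, 0.1915]
tcp_rot: [2.401, 2.025, -0.001]
contact_force: [-0.3, -0.4, 0.0]
width: 0.0923
```

Call:
play_rows:
  plan:
    - [0,0,0,-25,32,0,-1]
    - [0,0,0,-25,32,0,-1]
    - [0,0,0,-25,32,0,-1]
    - [0,0,0,-25,32,0,-1]
    - [0,0,0,-25,32,0,-1]
    - [0,0,0,-25,32,10,-1]
    - [0,0,0,-25,32,10,-1]
    - [0,0,0,-25,32,15,-1]
    - [0,0,0,-25,32,15,-1]
    - [0,0,0,-23,30,15,-1]

```text
time: 2.2
eef_pos: [0.4537, 0.3008, 0.1263]
tcp_rot: [2.396, 2.032, 0.001]
contact_force: [0.9, 1.4, 0.4]
width: 0.0915
```

```bash
python3 -c "
from go import *
from station import camera
go(.4527,.302,.009,-9.37)
for n in('scene','top'):
    f=camera(n)['frame']; cv2.imwrite(f'pics/{n}1.png',f)
crop(cv2.imread('pics/scene1.png'),360,150,130,130,6,'pics/s1.png')
"
```

```text
t 2.2 pos [0.4537 0.3008 0.1263] F [0.9 1.4 0.4] w 0.0915
turn [ 0.02 -0.01 -0.01] shift pre [  1.   -1.2 117.3] shift post [  1.   -1.1 117.3]
```

View pics/s1.png

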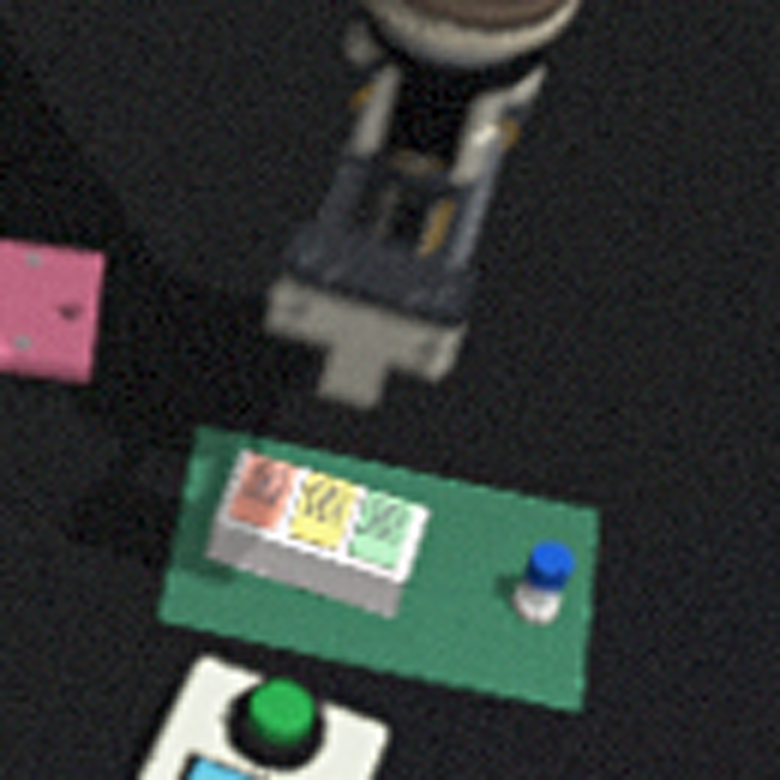

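Call:
play_rows:
  plan:
    - [0,0,0,1,-1,30,-1]
    - [0,0,0,0,0,30,-1]
    - [0,0,0,0,0,30,-1]
    - [0,0,0,0,0,17,-1]
    - [0,0,0,0,0,10,-1]
    - [0,0,0,0,0,0,-1]
    - [0,0,0,0,0,0,0.3]
    - [0,0,0,0,0,0,0.3]
    - [0,0,0,0,0,0,0.3]
    - [0,0,0,0,0,0,0.3]

```text
time: 3.3
eef_pos: [0.4521, 0.3038, 0.0104]
tcp_rot: [-2.395, -2.033, -0.002]
contact_force: [0.4, 0.2, -0.1]
width: 0.0641
```

Call:
play_rows:
  plan:
    - [0,0,0,0,0,0,0.3]
    - [0,0,0,0,0,0,0.3]
    - [0,0,0,0,0,0,0.3]
    - [0,0,0,0,0,0,0.3]

```text
time: 3.7
eef_pos: [0.4518, 0.3035, 0.0097]
tcp_rot: [2.395, 2.033, 0.0]
contact_force: [0.9, -1.1, -0.8]
width: 0.0343
```

```bash
python3 -c "
from go import *
from station import camera
go(.4527,.302,.009,-9.37)
for n in('scene','top'):
    f=camera(n)['frame']; cv2.imwrite(f'pics/{n}2.png',f)
crop(cv2.imread('pics/scene2.png'),360,190,130,100,6,'pics/s2.png')
crop(cv2.imread('pics/top2.png'),110,160,130,100,6,'pics/t2.png')
"
```

```text
t 3.7 pos [0.4518 0.3035 0.0097] F [ 0.9 -1.1 -0.8] w 0.0343
turn [0. 0. 0.] shift pre [-1.3  1.1  0.7] shift post [-1.3  1.1  0.7]
```

View pics/s2.png

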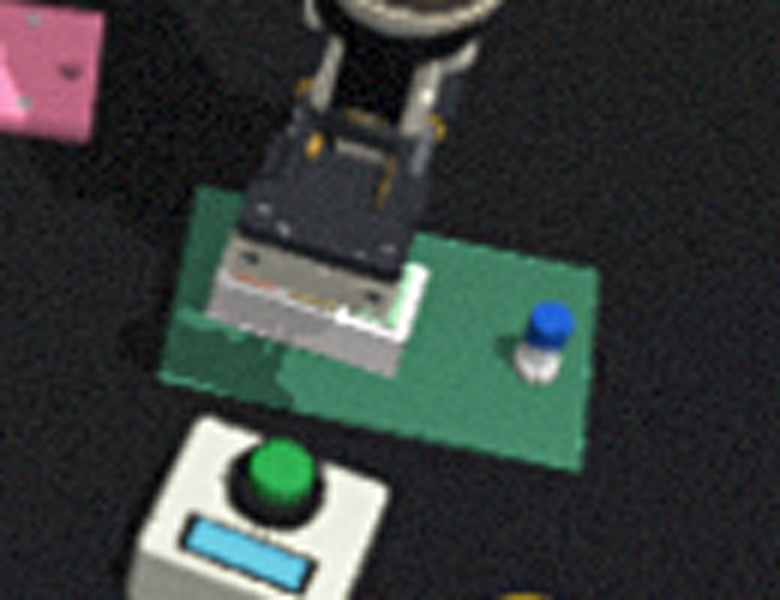

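View pics/t2.png

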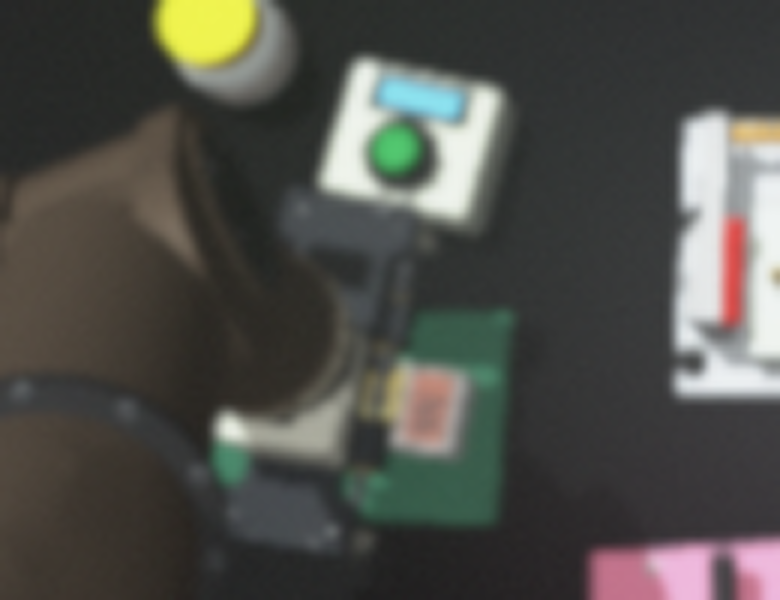

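```bash
python3 -c "
from go import *
import pickle
C=pickle.load(open('cal.pkl','rb'))
s=ctrl.sense(); M=R.from_rotvec(s['tcp_rot']); p=s['eef_pos']
off=[(a,b,c) for a in(-.0095,.0095) for b in(.017,) for c in(0,-.06)]+[(a,.095,-.066) for a in(-.0375,.0375)]+[(a,-.095,-.066) for a in(-.0375,.0375)]
P=p+M.apply(off)
for o,w,a,b in zip(off,P,proj(C['scene'],P),proj(C['top'],P)): print(o,w.round(3),((a-[360,190])*6).round(),((b-[110,160])*6).round())
print(M.as_matrix().round(2))
"
```

```text
(-0.0095, 0.017, 0) [0.467 0.291 0.01 ] [284. 320.] [410. 382.]
(-0.0095, 0.017, -0.06) [0.467 0.291 0.07 ] [306. 239.] [382. 364.]
(0.0095, 0.017, 0) [0.47 0.31 0.01] [322. 333.] [379. 377.]
(0.0095, 0.017, -0.06) [0.47 0.31 0.07] [346. 251.] [349. 359.]
(-0.0375, 0.095, -0.066) [0.539 0.251 0.076] [203. 335.] [456. 235.]
(0.0375, 0.095, -0.066) [0.552 0.325 0.076] [367. 387.] [327. 215.]
(-0.0375, -0.095, -0.066) [0.352 0.282 0.076] [309.  50.] [387. 568.]
(0.0375, -0.095, -0.066) [0.364 0.356 0.076] [460.  95.] [255. 547.]
[[ 0.16  0.99 -0.  ]
 [ 0.99 -0.16 -0.  ]
 [-0.   -0.   -1.  ]]
```

```bash
python3 -c "
from go import *
import pickle
C=pickle.load(open('cal.pkl','rb'))
s=ctrl.sense(); M=R.from_rotvec(s['tcp_rot'])
def P(p,off): return proj(C['scene'],np.array(p)+M.apply(off))
a=P([.4537,.3008,.1263],[(-.0095,.046,0),(.0095,.046,0),(-.0095,.065,0),(.0095,.065,0),(.0095,-.046,0),(-.0095,-.046,0),(-.0375,.095,-.066),(.0375,.095,-.066),(0,0,0)]);print(((a-[360,150])*6).round())
f=cv2.imread('pics/scene1.png');g=f[150:280,360:490];g=cv2.resize(g,None,fx=6,fy=6,interpolation=cv2.INTER_CUBIC)
g=cv2.convertScaleAbs(g,alpha=2,beta=10)
for u in (a-[360,150])*6: cv2.circle(g,tuple(int(v) for v in u),4,(0,255,255),1)
cv2.imwrite('pics/s1m.png',g)
"
```

```text
[[305. 444.]
 [347. 457.]
 [295. 474.]
 [337. 487.]
 [395. 316.]
 [355. 304.]
 [238. 402.]
 [414. 456.]
 [351. 379.]]
```

View pics/s1m.png

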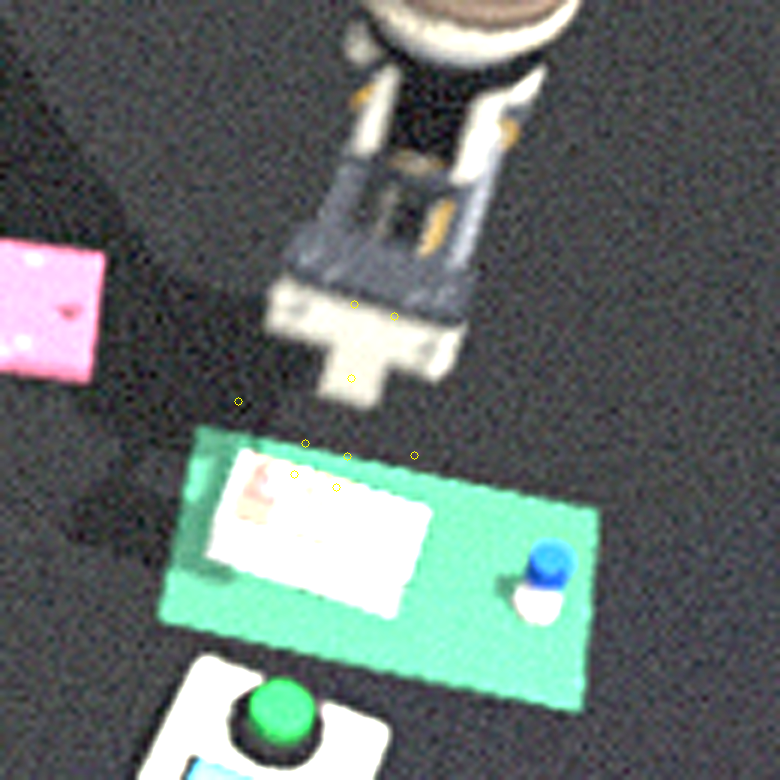

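```bash
python3 -c "
from go import *
import pickle
C=pickle.load(open('cal.pkl','rb'))
print(proj(C['scene'],[0,0,0]),proj(C['top'],[0,0,0]))
s=ctrl.sense(); M=R.from_rotvec(s['tcp_rot'])
for n,(x,y) in dict(top1=(130,165),top2=(130,165),scene0=(480,60)).items():
    g=cv2.imread(f'pics/{n}.png')[y:y+90,x:x+90]; g=cv2.resize(g,None,fx=6,fy=6,interpolation=cv2.INTER_CUBIC); cv2.imwrite(f'pics/{n}z.png',cv2.convertScaleAbs(g,alpha=2.,beta=15))
R0=R.from_rotvec([-4.55289528e-01,-3.10835447e+00,2.36e-3]);p0=np.array([0.17910923, 0.5982143 , 0.19097333])
a=proj(C['scene'],p0+R0.apply([(-.0095,.046,0),(.0095,.046,0),(.0095,-.046,0),(-.0095,-.046,0),(-.0375,.095,-.066),(.0375,.095,-.066),(.0375,-.095,-.066),(-.0375,-.095,-.066)]))
print(((a-[480,60])*6).round().tolist())
"
```

```text
[[337.01954213 130.38070759]] [[261.60261533 362.40465478]]
[[370.0, 580.0], [376.0, 558.0], [200.0, 493.0], [192.0, 514.0], [505.0, 546.0], [525.0, 460.0], [156.0, 325.0], [122.0, 404.0]]
```

View pics/scene0z.png

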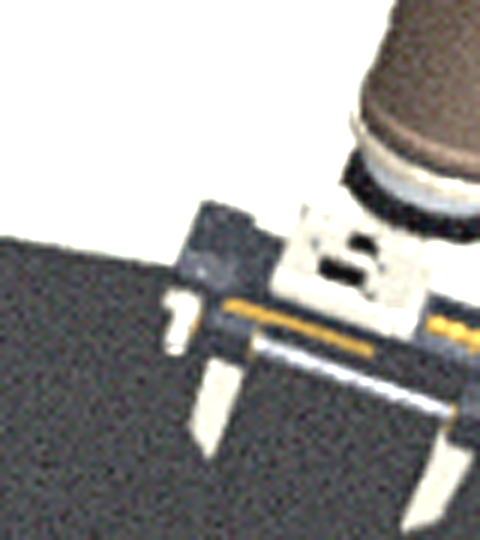

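View pics/top1z.png

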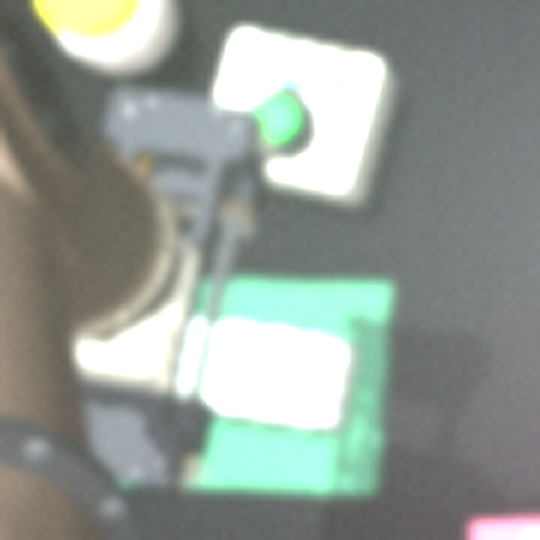

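View pics/top2z.png

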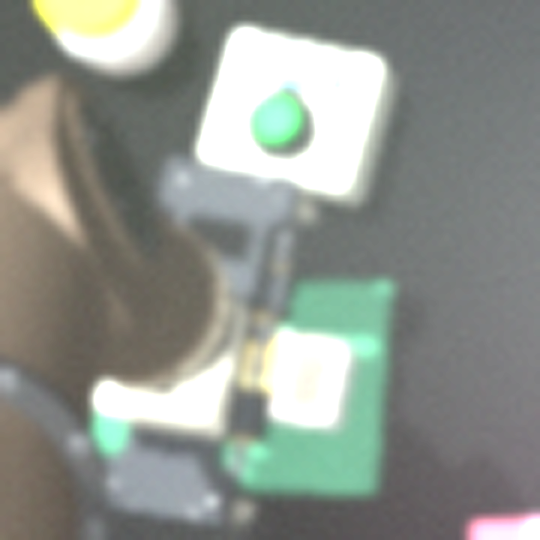

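Call:
play_rows:
  plan:
    - [0,0,0,-1,1,0,-1]
    - [0,0,0,0,0,0,-1]
    - [0,0,0,0,0,0,-1]
    - [0,0,0,0,0,0,-1]
    - [0,0,0,0,0,0,-1]
    - [0,0,0,0,0,0,-1]
    - [0,0,0,0,0,5,-1]
    - [0,0,0,0,0,5,-1]
    - [0,0,0,0,0,5,-1]
    - [0,0,0,0,0,0,-1]

```text
time: 4.8
eef_pos: [0.4521, 0.3019, -0.0062]
tcp_rot: [-2.395, -2.033, 0.002]
contact_force: [0.5, -0.2, 0.2]
width: 0.0919
```

```bash
python3 -c "
from go import *
from station import camera
import pickle
C=pickle.load(open('cal.pkl','rb'))
go(.4527,.302,.009,-9.37)
for n in('scene','top'):
    f=camera(n)['frame']; cv2.imwrite(f'pics/{n}3.png',f)
s=ctrl.sense(); M=R.from_rotvec(s['tcp_rot'])
g=cv2.imread('pics/scene3.png')[190:290,360:490];g=cv2.resize(g,None,fx=6,fy=6,interpolation=cv2.INTER_CUBIC)
g=cv2.convertScaleAbs(g,alpha=1.5,beta=10)
for dz,col in((0,(0,255,255)),(.045,(255,255,0))):
  a=proj(C['scene'],s['eef_pos']+[0,0,dz]+M.apply([(-.0095,.046,0),(.0095,.046,0),(-.0095,.065,0),(.0095,.065,0)]))
  for u in (a-[360,190]+.5)*6-.5: cv2.circle(g,tuple(int(v) for v in u),4,col,1)
cv2.imwrite('pics/s3.png',g)
"
```

```text
t 4.8 pos [ 0.4521  0.3019 -0.0062] F [ 0.5 -0.2  0.2] w 0.0919
turn [-0.06  0.06  0.  ] shift pre [  0.2   0.6 -15.2] shift post [  0.2   0.6 -15.2]
```

View pics/s3.png

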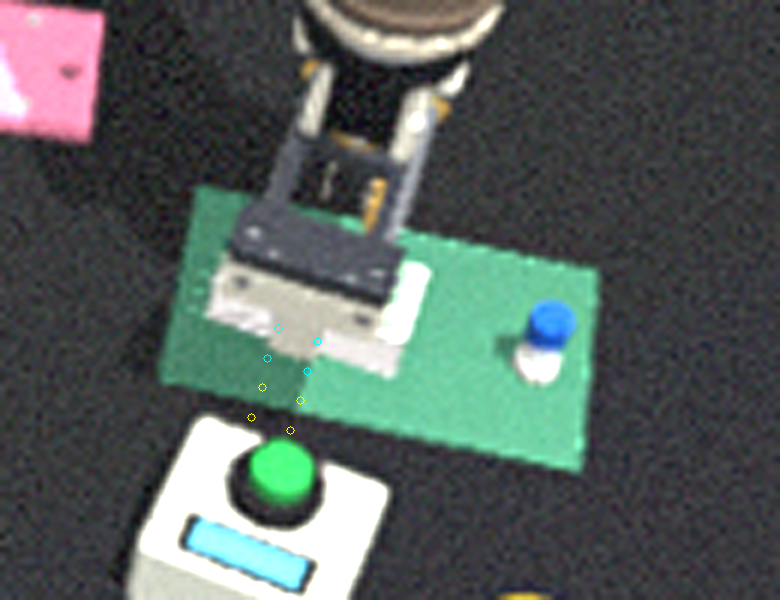

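Call:
play_rows:
  plan:
    - [0,0,0,0,0,6,-1]
    - [0,0,0,0,0,6,-1]
    - [0,0,0,0,0,6,-1]
    - [0,0,0,0,0,5,-1]
    - [0,0,0,0,0,3,-1]
    - [0,0,0,0,0,0,-1]

```text
time: 5.5
eef_pos: [0.4523, 0.3022, -0.0307]
tcp_rot: [-2.395, -2.032, 0.001]
contact_force: [-3.5, -1.9, 13.7]
width: 0.0915
```

Call:
play_rows:
  plan:
    - [0,0,0,0,0,2,-1]
    - [0,0,0,0,0,2,-1]

```text
time: 5.7
eef_pos: [0.4525, 0.3024, -0.0313]
tcp_rot: [-2.394, -2.03, -0.001]
contact_force: [-23.7, -13.8, 95.6]
width: 0.0916
```

```bash
cat > look.py <<'E'
from go import *
from station import camera
import pickle,sys
C=pickle.load(open('cal.pkl','rb'))
def look(k,cam,x,y,w,h,s,dz,alpha=1.3):
    f=camera(cam)['frame']; cv2.imwrite(f'pics/{cam}{k}.png',f)
    st=ctrl.sense(); M=R.from_rotvec(st['tcp_rot'])
    g=cv2.resize(f[y:y+h,x:x+w],None,fx=s,fy=s,interpolation=cv2.INTER_CUBIC); g=cv2.convertScaleAbs(g,alpha=alpha,beta=5)
    b=st['width']/2
    for d,col in dz:
      a=proj(C[cam],st['eef_pos']+[0,0,d]+M.apply([(-.0095,b,0),(.0095,b,0),(-.0095,b+.01,0),(.0095,b+.01,0)]))
      for u in (a-[x,y]+.5)*s-.5: cv2.circle(g,tuple(int(v) for v in u),3,col,1)
    cv2.imwrite(f'pics/z_{cam}{k}.png',g)
    print(st['time'],st['eef_pos'].round(4),st['contact_force'].round(1),round(st['width'],4))
E
python3 -c "
from look import *
look(4,'scene',360,190,130,100,6,[(.045,(255,255,0))])"
```

```text
5.75 [ 0.4525  0.3023 -0.0312] [-18.2 -10.5  68.5] 0.0917
```

View pics/z_scene4.png

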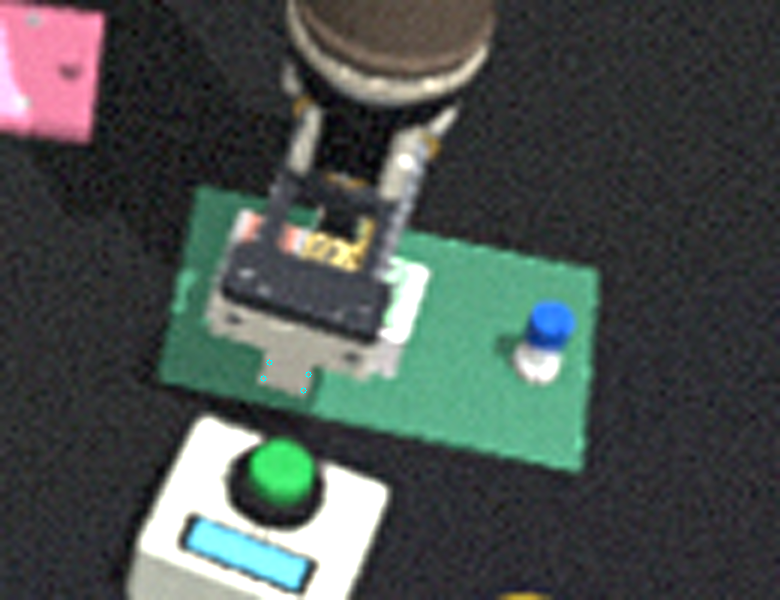

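Call:
play_rows:
  plan:
    - [0,0,0,0,0,-10,-1]
    - [0,0,0,0,0,0,-1]
    - [0,0,0,0,0,0,-1]

```text
time: 6.05
eef_pos: [0.4527, 0.3024, -0.0253]
tcp_rot: [-2.395, -2.033, -0.001]
contact_force: [0.5, 0.8, -0.8]
width: 0.0918
```

Call:
play_rows:
  plan:
    - [0,0,0,0,0,0,0.2]
    - [0,0,0,0,0,0,0.2]
    - [0,0,0,0,0,0,0.2]
    - [0,0,0,0,0,0,0.2]
    - [0,0,0,0,0,0,0.2]
    - [0,0,0,0,0,0,0.2]

```text
time: 6.65
eef_pos: [0.4527, 0.3023, -0.0253]
tcp_rot: [2.395, 2.033, 0.0]
contact_force: [0.1, -0.1, -0.7]
width: 0.0484
```

```bash
python3 -c "
from look import *
look(5,'scene',360,190,130,100,6,[(.0345,(255,255,0))])
st=ctrl.sense(); print(st['wrist_torque'])"
```

```text
6.7 [ 0.4527  0.3023 -0.0253] [ 1.3  0.7 -1. ] 0.0477
[-0.08127566 -0.09730826 -0.01587653]
```

View pics/z_scene5.png

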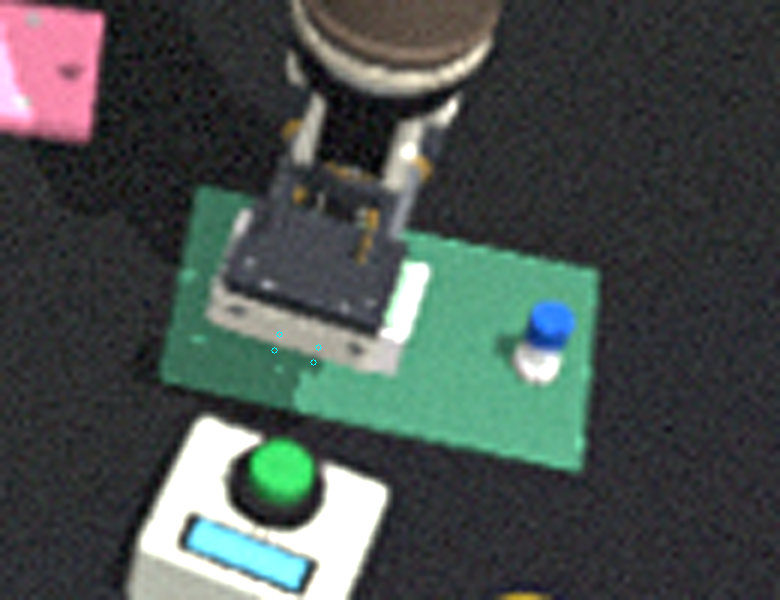

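Call:
play_rows:
  plan:
    - [0,0,0,0,0,-10,0.2]
    - [0,0,0,0,0,-25,0.2]
    - [0,0,0,0,0,-35,0.2]
    - [0,0,0,0,0,-35,0.2]
    - [0,0,0,0,0,0,0.2]

```text
time: 7.2
eef_pos: [0.4552, 0.3039, 0.0845]
tcp_rot: [-2.396, -2.032, -0.012]
contact_force: [1.5, 0.7, -1.1]
width: 0.0477
```

```bash
python3 -c "
from go import *
go(.5173,.0056,.080,-.72)"
```

```text
t 7.2 pos [0.4552 0.3039 0.0845] F [ 1.5  0.7 -1.1] w 0.0477
turn [ 0.29 -0.31 -8.67] shift pre [-284.2  109.9    3.3] shift post [-297.5   65.8    4.5]
```

Call:
play_rows:
  plan:
    - [0,0,-8.59,0,0,0,0.2]
    - [0,0,0,-20,7,0,0.2]
    - [0,0,0,-36,8,0,0.2]
    - [0,0,0,-36,8,0,0.2]
    - [0,0,0,-40,8,0,0.2]
    - [0,0,0,-40,8,0,0.2]
    - [0,0,0,-40,8,0,0.2]
    - [0,0,0,-36,8,0,0.2]
    - [0,0,0,-30,8,0,0.2]
    - [0,0,0,-18,5,0,0.2]

```text
time: 8.2
eef_pos: [0.5163, 0.0022, 0.0796]
tcp_rot: [2.24, 2.203, -0.001]
contact_force: [0.6, 0.4, -2.2]
width: 0.0477
```

Call:
play_rows:
  plan:
    - [0,0,0,0,0,0,0.2]
    - [0,0,0,0,0,0,0.2]

```text
time: 8.4
eef_pos: [0.5161, 0.0054, 0.0794]
tcp_rot: [-2.237, -2.205, 0.001]
contact_force: [0.0, 0.5, -1.9]
width: 0.0476
```

```bash
python3 -c "
from look import *
go(.5173,.0056,-.0165,-.72)
look(6,'scene',230,160,150,120,5,[(.0345,(255,255,0))])
look(6,'top',200,150,120,90,6,[(.0345,(255,255,0))])"
```

```text
t 8.4 pos [0.5161 0.0054 0.0794] F [ 0.   0.5 -1.9] w 0.0476
turn [-0.05 -0.01 -0.11] shift pre [ 0.2  1.3 95.9] shift post [ 0.2  1.2 95.9]
8.45 [0.516  0.0062 0.0794] [-0.4  0.9 -2.4] 0.0478
8.5 [0.5161 0.0066 0.0795] [-0.5  0.9 -1.9] 0.0479
```

View pics/z_scene6.png

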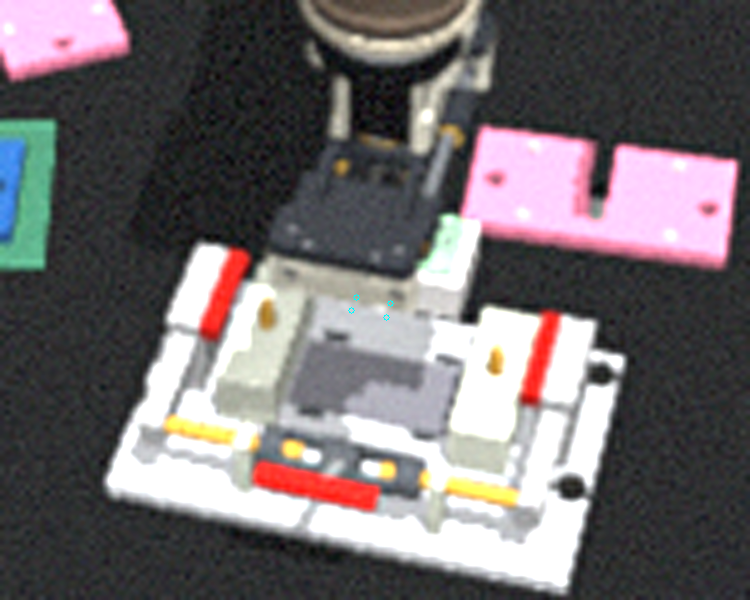

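View pics/z_top6.png

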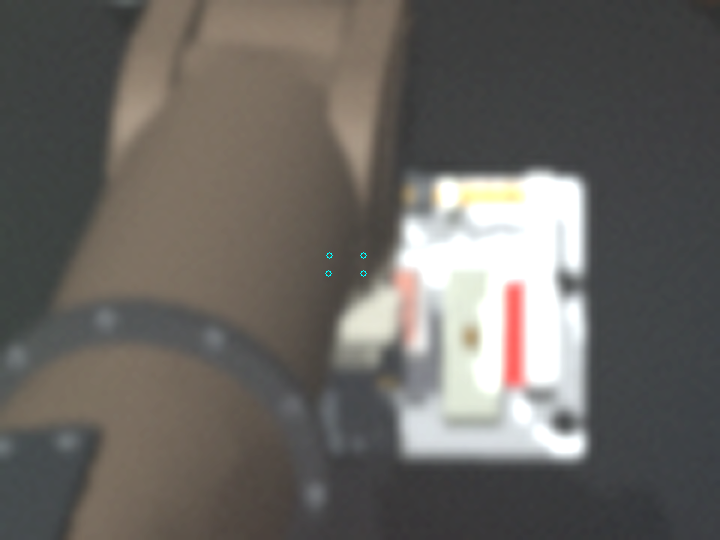

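```bash
cat > ov.py <<'E'
from look import *
def boxpts(x,y,z,yaw,hx,hy,h):
    L=np.array([(a*hx,b*hy,c) for c in(0,h) for a,b in((1,1),(1,-1),(-1,-1),(-1,1))])
    c,s=np.cos(yaw),np.sin(yaw); return np.c_[x+c*L[:,0]-s*L[:,1],y+s*L[:,0]+c*L[:,1],z+L[:,2]]
def ov(src,cam,x,y,w,h,s,boxes,out,alpha=1.3):
    f=cv2.imread(src)[y:y+h,x:x+w]; g=cv2.convertScaleAbs(cv2.resize(f,None,fx=s,fy=s,interpolation=cv2.INTER_CUBIC),alpha=alpha,beta=5)
    for P,col in boxes:
        u=((proj(C[cam],P)-[x,y]+.5)*s-.5).round().astype(int)
        for i in range(4):
            for a,b in((i,(i+1)%4),(4+i,4+(i+1)%4),(i,i+4)): cv2.line(g,tuple(map(int,u[a])),tuple(map(int,u[b])),col,1)
    cv2.imwrite(out,g)
E
python3 -c "
from ov import *
b=[(boxpts(.5161,.0066,.109,-.0125,.024,.046,.028),(0,255,255))]
ov('pics/scene6.png','scene',230,160,150,120,5,b,'pics/o1.png')
ov('pics/top6.png','top',200,150,120,90,6,b,'pics/o2.png')"
```

```text
(no output)
```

View pics/o1.png

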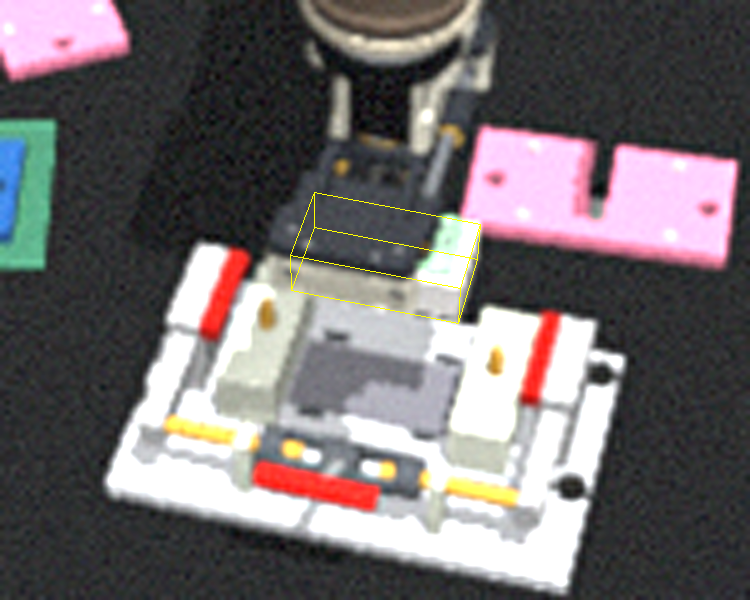

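View pics/o2.png

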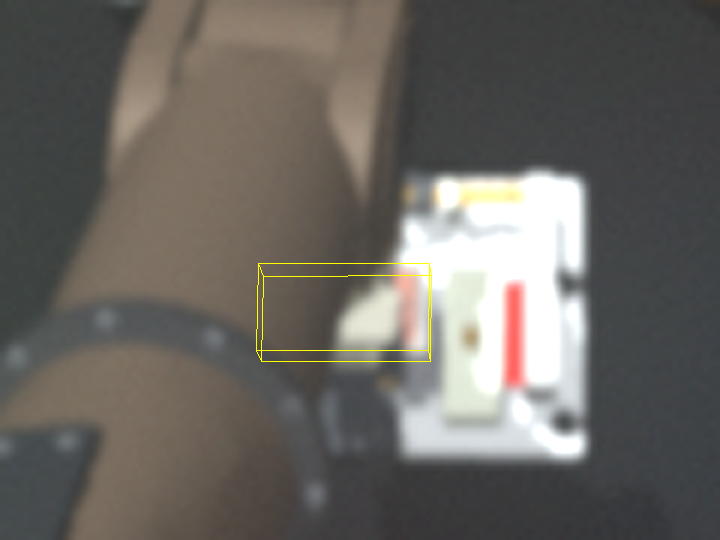

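Call:
play_rows:
  plan:
    - [0,0,0,-1,1,15,0.2]
    - [0,0,0,0,0,20,0.2]
    - [0,0,0,0,0,20,0.2]
    - [0,0,0,0,0,15,0.2]
    - [0,0,0,0,0,10,0.2]
    - [0,0,0,0,0,5,0.2]
    - [0,0,0,0,0,0,0.2]
    - [0,0,0,0,0,0,0.2]

```text
time: 9.3
eef_pos: [0.518, 0.0046, -0.0048]
tcp_rot: [2.236, 2.206, 0.001]
contact_force: [-0.2, 0.5, -0.9]
width: 0.048
```

```bash
python3 -c "
from ov import *
go(.5173,.0056,-.0165,-.72)
look(7,'scene',230,160,150,120,5,[])
e=ctrl.sense()['eef_pos']
ov('pics/scene7.png','scene',230,160,150,120,5,[(boxpts(e[0],e[1],e[2]+.0293,-.0125,.024,.046,.028),(0,255,255))],'pics/o3.png')"
```

```text
t 9.3 pos [ 0.518   0.0046 -0.0048] F [-0.2  0.5 -0.9] w 0.048
turn [ 0.04 -0.01 -0.04] shift pre [ 1.  -0.7 11.7] shift post [ 1.  -0.7 11.7]
9.35 [ 0.5182  0.0046 -0.0046] [-0.1  0.3 -1.7] 0.0478
```

View pics/o3.png

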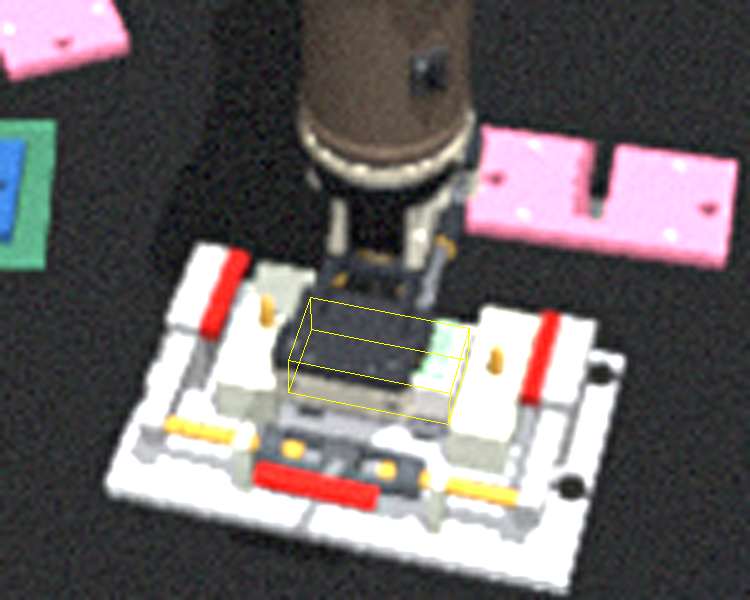

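Call:
play_rows:
  plan:
    - [0,0,0,1,-0.7,3,0.2]
    - [0,0,0,0,0,4,0.2]
    - [0,0,0,0,0,3,0.2]
    - [0,0,0,0,0,1,0.2]
    - [0,0,0,0,0,0,0.2]

```text
time: 9.85
eef_pos: [0.5167, 0.0053, -0.0165]
tcp_rot: [-2.236, -2.206, 0.001]
contact_force: [0.9, 0.0, -1.5]
width: 0.048
```

Call:
play_rows:
  plan:
    - [0,0,0,0,0,1,0.2]
    - [0,0,0,0,0,0,0.2]

```text
time: 10.05
eef_pos: [0.517, 0.0054, -0.0173]
tcp_rot: [2.236, 2.206, 0.0]
contact_force: [-0.2, 0.2, -2.9]
width: 0.0476
```

Call:
play_rows:
  plan:
    - [0,0,0,0,0,0.8,0.2]
    - [0,0,0,0,0,0.5,0.2]
    - [0,0,0,0,0,0,0.2]

```text
time: 10.35
eef_pos: [0.5171, 0.0054, -0.0173]
tcp_rot: [-2.237, -2.206, -0.002]
contact_force: [-5.8, 0.5, 18.0]
width: 0.0473
```

Call:
play_rows:
  plan:
    - [0,0,0,0,0,-1,-0.35]
    - [0,0,0,0,0,0,-0.35]
    - [0,0,0,0,0,0,-0.35]
    - [0,0,0,0,0,0,-0.35]
    - [0,0,0,0,0,-15,-0.35]
    - [0,0,0,0,0,-20,-0.35]
    - [0,0,0,0,0,-40,-0.35]
    - [0,0,0,0,0,-45,-0.35]
    - [0,0,0,0,0,0,-0.35]

```text
time: 11.25
eef_pos: [0.5205, 0.0053, 0.1073]
tcp_rot: [2.234, 2.202, 0.011]
contact_force: [1.9, 0.4, -0.9]
width: 0.0619
```

```bash
python3 -c "
from ov import *
go(.4332,-.3251,.09,-77.65)
look(8,'scene',230,160,150,120,5,[])"
```

```text
t 11.25 pos [0.5205 0.0053 0.1073] F [ 1.9  0.4 -0.9] w 0.0619
turn [ 0.34 -0.38 76.84] shift pre [-331.6  -82.8   16.2] shift post [-155.9  304.1   17.3]
11.3 [0.519  0.0056 0.105 ] [-0.3  0.5 -0.7] 0.0621
```

View pics/z_scene8.png

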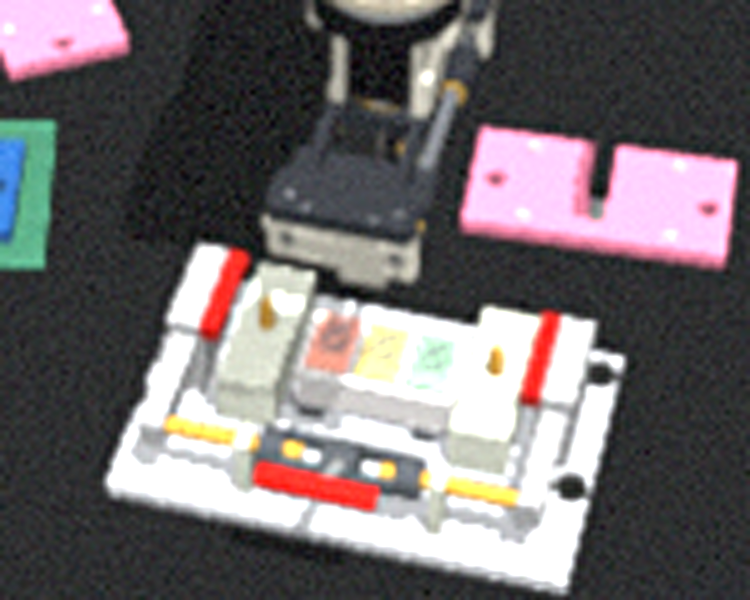

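Call:
play_rows:
  plan:
    - [0,0,8.54,0,0,0,-0.35]
    - [0,0,8.54,0,0,0,-0.35]
    - [0,0,8.54,0,0,0,-0.35]
    - [0,0,8.54,0,0,0,-0.35]
    - [0,0,8.54,0,0,0,-0.35]
    - [0,0,8.54,0,0,0,-0.35]
    - [0,0,8.54,0,0,0,-0.35]
    - [0,0,8.54,0,0,0,-0.35]
    - [0,0,8.54,0,0,0,-0.35]

```text
time: 12.2
eef_pos: [0.516, 0.0054, 0.1013]
tcp_rot: [3.124, 0.329, -0.003]
contact_force: [-0.3, -0.2, 0.8]
width: 0.0621
```

```bash
python3 -c "
from ov import *
go(.4332,-.3251,.09,-77.65)"
```

```text
t 12.2 pos [0.516  0.0054 0.1013] F [-0.3 -0.2  0.8] w 0.0621
turn [ 0.02  0.11 -0.34] shift pre [-149.8  306.    11.6] shift post [-151.6  305.1   11.3]
```

Call:
play_rows:
  plan:
    - [0,0,-0.3,-10,20,0,-0.35]
    - [0,0,0,-17,35,0,-0.35]
    - [0,0,0,-19,38,0,-0.35]
    - [0,0,0,-19,38,0,-0.35]
    - [0,0,0,-19,38,0,-0.35]
    - [0,0,0,-19,38,0,-0.35]
    - [0,0,0,-19,38,0,-0.35]
    - [0,0,0,-15,30,0,-0.35]
    - [0,0,0,-9,20,0,-0.35]
    - [0,0,0,-5,10,0,-0.35]

```text
time: 13.2
eef_pos: [0.4347, -0.3272, 0.1014]
tcp_rot: [3.123, 0.342, -0.003]
contact_force: [0.9, -0.0, -0.5]
width: 0.0623
```

Call:
play_rows:
  plan:
    - [0,0,0,0,0,10,-0.35]
    - [0,0,0,0,0,0,-0.35]

```text
time: 13.4
eef_pos: [0.4358, -0.3231, 0.0904]
tcp_rot: [-3.12, -0.348, 0.003]
contact_force: [-0.3, 0.7, 0.1]
width: 0.0621
```

```bash
python3 -c "
from ov import *
go(.4332,-.3251,.028-.0345,-77.65)
look(9,'scene',150,120,130,110,6,[(.0345,(255,255,0))])
look(9,'top',290,150,140,110,5,[(.0345,(255,255,0))])"
```

```text
t 13.4 pos [ 0.4358 -0.3231  0.0904] F [-0.3  0.7  0.1] w 0.0621
turn [-0.16  0.11  0.37] shift pre [-2.8  1.6 96.9] shift post [-3.   1.4 96.9]
13.45 [ 0.4362 -0.323   0.091 ] [0.6 0.9 0.3] 0.0618
13.5 [ 0.4365 -0.3232  0.0915] [0.2 0.1 0.9] 0.0619
```

View pics/z_scene9.png

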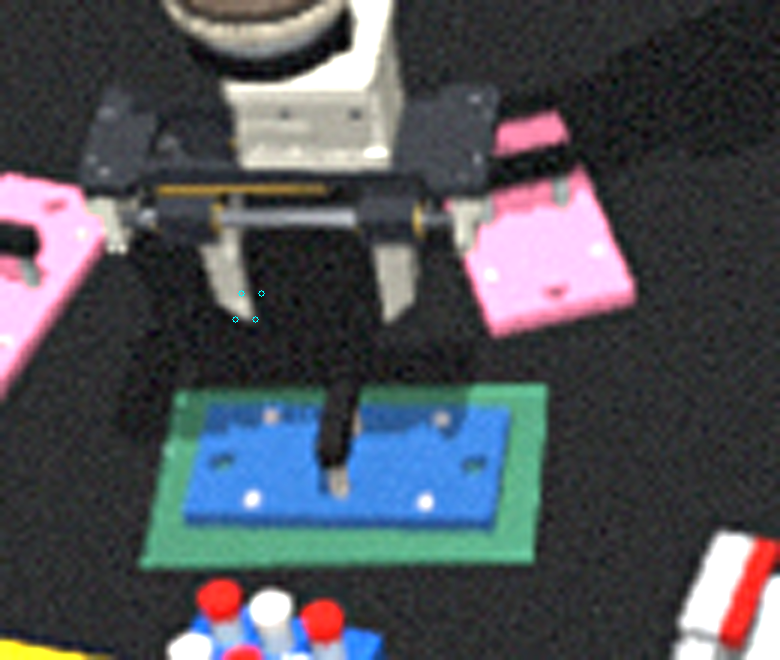

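View pics/z_top9.png

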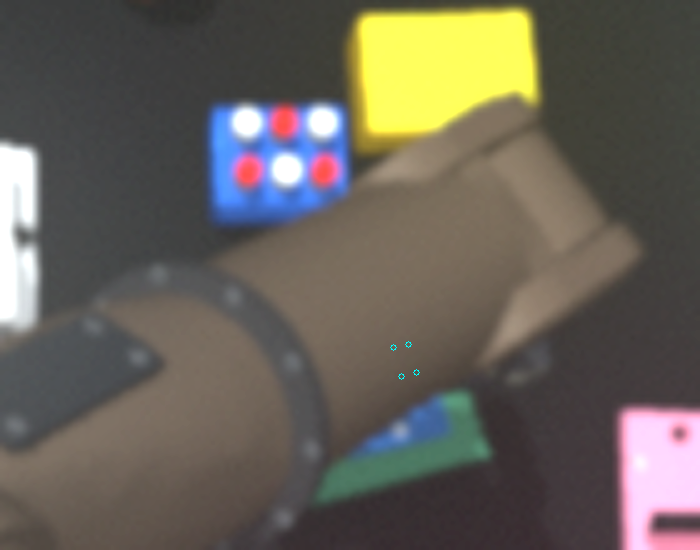

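Call:
play_rows:
  plan:
    - [0,0,0.3,-3,1.2,10,-0.35]
    - [0,0,0,0,0,20,-0.35]
    - [0,0,0,0,0,20,-0.35]
    - [0,0,0,0,0,10,-0.35]
    - [0,0,0,0,0,0,-0.35]
    - [0,0,0,0,0,0,-0.35]

```text
time: 14.1
eef_pos: [0.4338, -0.3271, 0.0327]
tcp_rot: [3.123, 0.338, 0.0]
contact_force: [0.5, -0.3, 0.3]
width: 0.0621
```

```bash
python3 -c "
from ov import *
go(.4332,-.3251,.028-.0345,-77.65)
look(10,'scene',150,120,130,110,6,[(.0345,(255,255,0))])"
```

```text
t 14.1 pos [ 0.4338 -0.3271  0.0327] F [ 0.5 -0.3  0.3] w 0.0621
turn [ 0.01 -0.    0.01] shift pre [-0.1 -2.1 39.2] shift post [-0.1 -2.1 39.2]
14.15 [ 0.4341 -0.3274  0.033 ] [-0.1  0.7  1.6] 0.062
```

View pics/z_scene10.png

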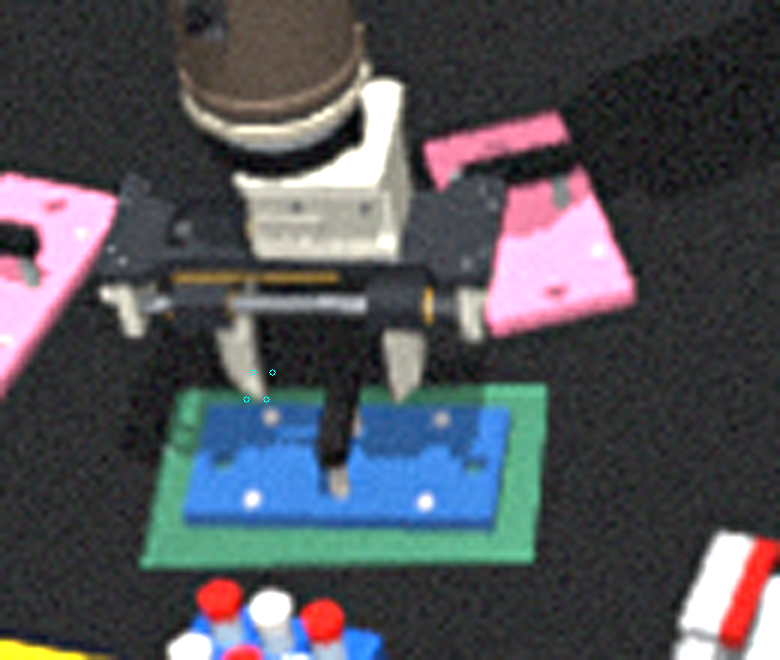

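Call:
play_rows:
  plan:
    - [0,0,0,0,-2,12,-0.35]
    - [0,0,0,0,0,15,-0.35]
    - [0,0,0,0,0,8,-0.35]
    - [0,0,0,0,0,4,-0.35]
    - [0,0,0,0,0,0,-0.35]
    - [0,0,0,0,0,0,-0.35]

```text
time: 14.75
eef_pos: [0.4332, -0.3253, -0.0066]
tcp_rot: [3.123, 0.338, -0.0]
contact_force: [-0.6, 1.3, -0.5]
width: 0.0618
```

```bash
python3 -c "
from ov import *
go(.4332,-.3251,.028-.0345,-77.65)
look(11,'scene',150,120,130,110,6,[(.0345,(255,255,0))])"
```

```text
t 14.75 pos [ 0.4332 -0.3253 -0.0066] F [-0.6  1.3 -0.5] w 0.0618
turn [ 0.    0.01 -0.  ] shift pre [ 0.1 -0.2 -0.1] shift post [ 0.1 -0.2 -0.1]
14.8 [ 0.4334 -0.3254 -0.0064] [ 0.4 -0.1 -1.1] 0.062
```

View pics/z_scene11.png

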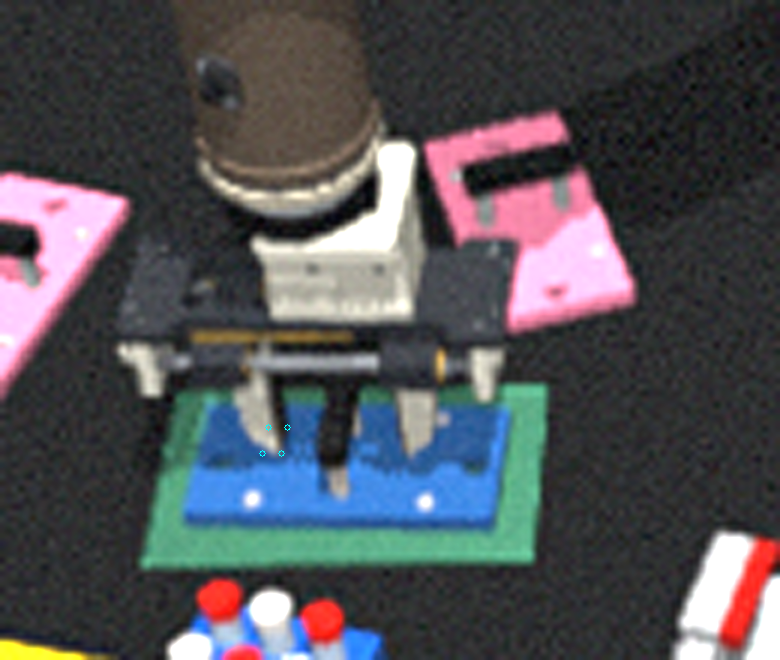

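Call:
play_rows:
  plan:
    - [0,0,0,0,0,0,1]
    - [0,0,0,0,0,0,1]
    - [0,0,0,0,0,0,1]
    - [0,0,0,0,0,0,1]
    - [0,0,0,0,0,0,1]
    - [0,0,0,0,0,0,1]
    - [0,0,0,0,0,0,1]
    - [0,0,0,0,0,0,1]
  grip_force: 50

```text
time: 15.6
eef_pos: [0.4333, -0.3254, -0.0065]
tcp_rot: [3.123, 0.338, 0.0]
contact_force: [0.6, 0.1, -0.0]
width: 0.0137
```

```bash
python3 -c "
from ov import *
go(.4332,-.3251,.028-.0345,-77.65)
print(ctrl.sense()['width'])"
```

```text
t 15.6 pos [ 0.4333 -0.3254 -0.0065] F [ 0.6  0.1 -0. ] w 0.0137
turn [ 0.02 -0.01  0.01] shift pre [-0.1 -0.3 -0. ] shift post [-0.1 -0.3 -0. ]
0.01370805836492685
```

Gripped at 13.7 mm, which is the 14 mm bar. Lift.

Call:
play_rows:
  plan:
    - [0,0,0,0,0,-8,1]
    - [0,0,0,0,0,-15,1]
    - [0,0,0,0,0,-20,1]
    - [0,0,0,0,0,-25,1]
    - [0,0,0,0,0,-20,1]
    - [0,0,0,0,0,-12,1]
    - [0,0,0,0,0,0,1]
    - [0,0,0,0,0,0,1]
    - [0,0,0,0,0,0,1]

```text
time: 16.5
eef_pos: [0.4327, -0.3245, 0.0925]
tcp_rot: [-3.122, -0.338, 0.002]
contact_force: [0.1, -1.1, -3.8]
width: 0.0138
```

```bash
python3 -c "
from ov import *
go(.5173,.0056,.095,-90.72)
look(12,'scene',140,90,140,120,5,[])
e=ctrl.sense()['eef_pos']
ov('pics/scene12.png','scene',140,90,140,120,5,[(boxpts(e[0],e[1],e[2]+.0105,.2156,.04,.08,.01),(0,255,255))],'pics/o4.png')"
```

```text
t 16.5 pos [ 0.4327 -0.3245  0.0925] F [ 0.1 -1.1 -3.8] w 0.0138
turn [-0.06  0.07 13.09] shift pre [ 153.4 -304.3   -2.3] shift post [  80.5 -331.1   -2.5]
16.55 [ 0.4327 -0.3246  0.0925] [-0.1 -0.6 -3.5] 0.0137
```

View pics/o4.png

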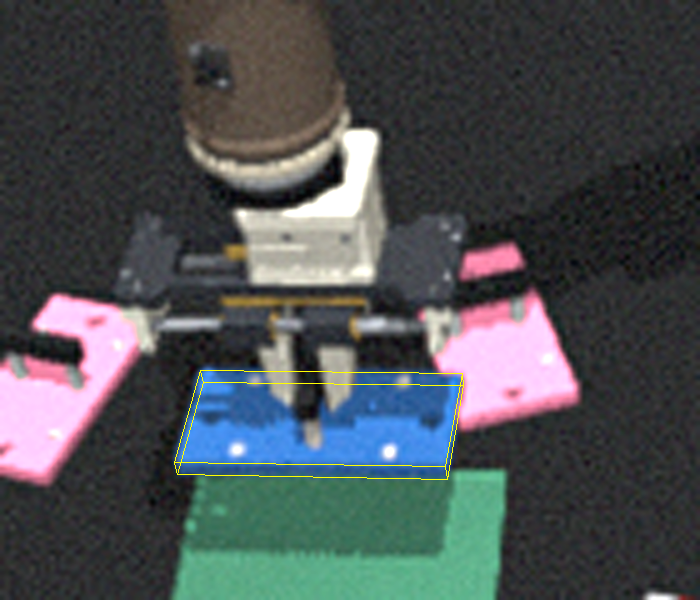

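Call:
play_rows:
  plan:
    - [0,0,6.55,0,0,-4,1]
    - [0,0,6.54,0,0,-4,1]
    - [0,0,0,3,-15,0,1]
    - [0,0,0,7,-32,0,1]
    - [0,0,0,9,-38,0,1]
    - [0,0,0,10,-40,0,1]
    - [0,0,0,10,-40,0,1]
    - [0,0,0,10,-40,0,1]
    - [0,0,0,10,-40,0,1]
    - [0,0,0,9,-36,0,1]

```text
time: 17.55
eef_pos: [0.5046, -0.0428, 0.1008]
tcp_rot: [-3.142, 0.019, 0.002]
contact_force: [2.1, -0.1, -3.3]
width: 0.0134
```

Call:
play_rows:
  plan:
    - [0,0,0,7,-28,0,1]
    - [0,0,0,4,-16,0,1]
    - [0,0,0,2,-6,0,1]
    - [0,0,0,0,0,0,1]
    - [0,0,0,0,0,0,1]
    - [0,0,0,0,0,0,1]
    - [0,0,0,0,0,0,1]

```text
time: 18.25
eef_pos: [0.5182, 0.0036, 0.1016]
tcp_rot: [3.141, -0.023, 0.0]
contact_force: [-0.4, -0.3, -3.7]
width: 0.0136
```

```bash
python3 -c "
from ov import *
go(.5173,.0056,.072-.0105+.005,-90.72)
look(13,'scene',230,130,140,140,5,[])
look(13,'top',200,150,120,90,6,[])
e=ctrl.sense()['eef_pos'];print(e)
b=[(boxpts(e[0],e[1],e[2]+.0105,-.0125,.04,.08,.01),(0,255,255)),(boxpts(.5173,.0056,.048,-.0125,.0,.066,.022),(0,255,0))]
ov('pics/scene13.png','scene',230,130,140,140,5,b,'pics/o5.png')
ov('pics/top13.png','top',200,150,120,90,6,b,'pics/o6.png')"
```

```text
t 18.25 pos [0.5182 0.0036 0.1016] F [-0.4 -0.3 -3.7] w 0.0136
turn [ 0.   -0.01 -0.12] shift pre [-1.  -2.  35.1] shift post [-1.  -2.  35.1]
18.3 [0.5183 0.0039 0.1015] [-0.3 -0.3 -2.4] 0.0135
18.35 [0.5183 0.0041 0.1015] [-0.4 -0.  -3.5] 0.0138
[0.51833554 0.00414496 0.1015339 ]
```

View pics/o5.png

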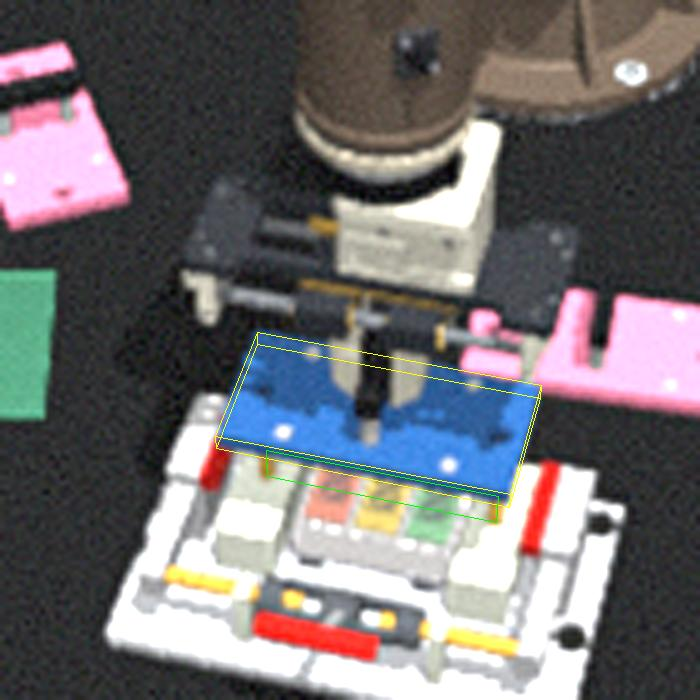

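View pics/o6.png

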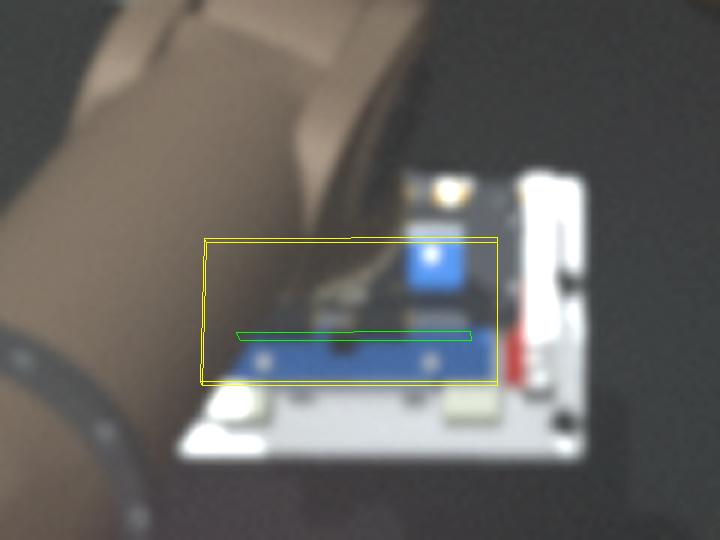

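Call:
play_rows:
  plan:
    - [0,0,-0.1,-0.8,-1.3,10,1]
    - [0,0,0,0,0,14,1]
    - [0,0,0,0,0,8,1]
    - [0,0,0,0,0,3,1]
    - [0,0,0,0,0,0,1]
    - [0,0,0,0,0,0,1]
    - [0,0,0,0,0,0,1]

```text
time: 19.05
eef_pos: [0.518, 0.0061, 0.0667]
tcp_rot: [-3.141, 0.017, -0.001]
contact_force: [0.0, -0.2, -3.2]
width: 0.0135
```

```bash
python3 -c "
from ov import *
go(.5175,.0054,.0600,-90.72)
look(14,'scene',230,130,140,140,5,[])
look(14,'top',200,150,120,90,6,[])
e=ctrl.sense()['eef_pos'];print(e)
b=[(boxpts(e[0],e[1],e[2]+.0105,-.0125,.04,.08,.01),(0,255,255))]
ov('pics/scene14.png','scene',250,180,110,80,7,b,'pics/o5.png',1.2)
ov('pics/top14.png','top',220,175,90,60,8,b,'pics/o6.png',1.)"
```

```text
t 19.05 pos [0.518  0.0061 0.0667] F [ 0.  -0.2 -3.2] w 0.0135
turn [-0.   -0.04  0.09] shift pre [-0.5  0.7  6.7] shift post [-0.5  0.7  6.7]
19.1 [0.518  0.0061 0.0668] [-0.8  0.6 -3. ] 0.0142
19.15 [0.518  0.0062 0.0668] [-0.7 -0.5 -2.5] 0.0138
[0.51797457 0.00618542 0.06675043]
```

View pics/o5.png

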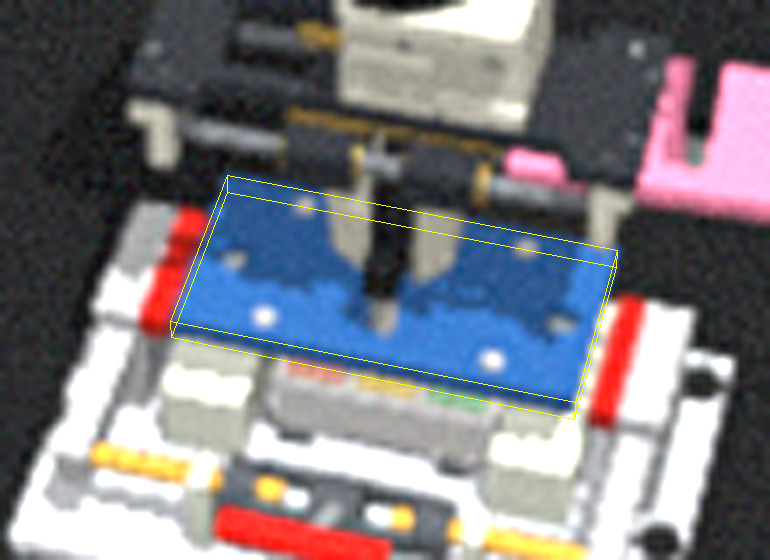

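View pics/o6.png

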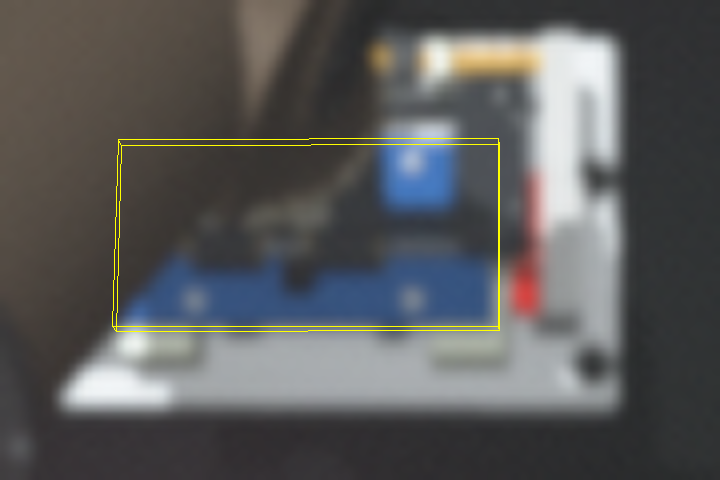

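Call:
play_rows:
  plan:
    - [0,0,0.05,-0.5,0.7,3,1]
    - [0,0,0,0,0,3,1]
    - [0,0,0,0,0,3,1]
    - [0,0,0,0,0,0,1]
    - [0,0,0,0,0,0,1]

```text
time: 19.65
eef_pos: [0.5171, 0.0054, 0.0573]
tcp_rot: [3.141, -0.019, -0.0]
contact_force: [1.2, 0.4, -4.0]
width: 0.0136
```

```bash
python3 -c "
from ov import *
go(.5175,.0054,.0375,-90.72); print(ctrl.sense()['wrist_torque'])"
```

```text
t 19.65 pos [0.5171 0.0054 0.0573] F [ 1.2  0.4 -4. ] w 0.0136
turn [0.01 0.02 0.04] shift pre [ 0.5 -0.  19.8] shift post [ 0.4 -0.  19.8]
[-0.0609072   0.13928825 -0.02817688]
```

Underside is about 2 mm below the pin tips with no contact. Continue.

Call:
play_rows:
  plan:
    - [0,0,0,0,0,2,1]
    - [0,0,0,0,0,2,1]
    - [0,0,0,0,0,0,1]

```text
time: 19.95
eef_pos: [0.5169, 0.0055, 0.0532]
tcp_rot: [-3.142, 0.018, 0.001]
contact_force: [-1.2, 0.4, -3.1]
width: 0.0139
```

```bash
python3 -c "
from ov import *
go(.5175,.0054,.0375,-90.72); print(ctrl.sense()['wrist_torque'])
look(15,'scene',250,180,110,80,7,[])"
```

```text
t 19.95 pos [0.5169 0.0055 0.0532] F [-1.2  0.4 -3.1] w 0.0139
turn [-0.    0.02  0.05] shift pre [ 0.6  0.1 15.7] shift post [ 0.6  0.1 15.7]
[-0.0466276   0.13142704 -0.01102494]
20.0 [0.517  0.0055 0.0533] [ 0.6 -0.1 -3.7] 0.0137
```

View pics/z_scene15.png

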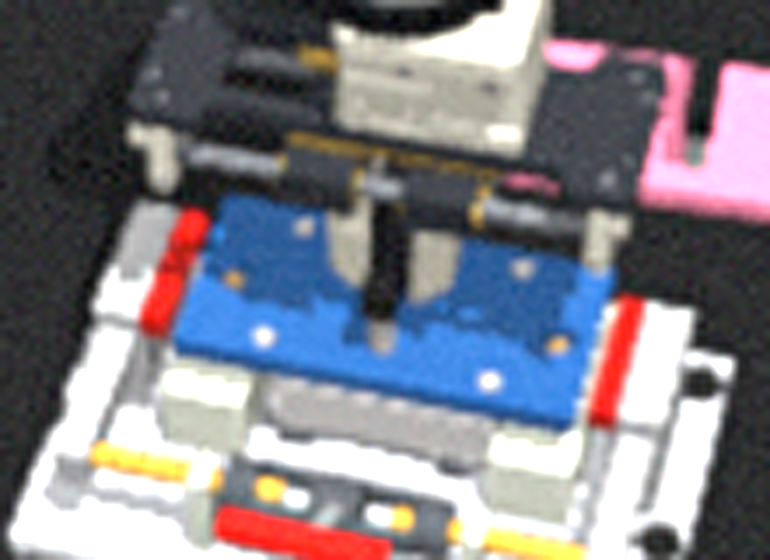

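Brass tips show inside both holes at (233,279) and (557,345). Continue down gently, with force checks.

Call:
play_rows:
  plan:
    - [0,0,0,0,0,2,1]
    - [0,0,0,0,0,2,1]
    - [0,0,0,0,0,0,1]

```text
time: 20.3
eef_pos: [0.517, 0.0055, 0.0492]
tcp_rot: [3.141, -0.019, -0.0]
contact_force: [-0.4, -0.4, -3.3]
width: 0.0142
```

Call:
play_rows:
  plan:
    - [0,0,0,0,0,2,1]
    - [0,0,0,0,0,2,1]
    - [0,0,0,0,0,0,1]

```text
time: 20.6
eef_pos: [0.517, 0.0054, 0.0452]
tcp_rot: [3.141, -0.019, -0.0]
contact_force: [0.7, -0.1, -3.5]
width: 0.0142
```

Call:
play_rows:
  plan:
    - [0,0,0,0,0,2,1]
    - [0,0,0,0,0,2,1]
    - [0,0,0,0,0,1.5,1]
    - [0,0,0,0,0,0,1]

```text
time: 21.0
eef_pos: [0.5171, 0.0054, 0.0397]
tcp_rot: [3.141, -0.019, -0.0]
contact_force: [-0.4, -0.9, -4.0]
width: 0.0137
```

Call:
play_rows:
  plan:
    - [0,0,0,0,0,1,1]
    - [0,0,0,0,0,1,1]
    - [0,0,0,0,0,0,1]

```text
time: 21.3
eef_pos: [0.5171, 0.0055, 0.0378]
tcp_rot: [-3.142, 0.019, 0.0]
contact_force: [0.7, -0.6, -2.7]
width: 0.014
```

Call:
play_rows:
  plan:
    - [0,0,0,0,0,0.6,1]
    - [0,0,0,0,0,0.4,1]
    - [0,0,0,0,0,0,1]

```text
time: 21.6
eef_pos: [0.5172, 0.0055, 0.0374]
tcp_rot: [-3.141, 0.019, -0.0]
contact_force: [-2.5, 0.5, 6.4]
width: 0.0137
```

Call:
play_rows:
  plan:
    - [0,0,0,0,0,0,0.2]
    - [0,0,0,0,0,0,0.2]
    - [0,0,0,0,0,0,0.2]
    - [0,0,0,0,0,0,0.2]
    - [0,0,0,0,0,-15,0.2]
    - [0,0,0,0,0,-25,0.2]
    - [0,0,0,0,0,-35,0.2]
    - [0,0,0,0,0,-35,0.2]
    - [0,0,0,0,0,-20,0.2]
    - [0,0,0,0,0,0,0.2]

```text
time: 22.6
eef_pos: [0.519, 0.005, 0.1704]
tcp_rot: [-3.14, 0.019, -0.008]
contact_force: [0.6, -0.4, -0.3]
width: 0.0368
```

```bash
python3 -c "
from ov import *
look(16,'scene',250,170,110,90,7,[])
b=[(boxpts(.5173,.0056,.048,-.0125,.04,.08,.01),(0,255,255))]
ov('pics/scene16.png','scene',250,180,110,80,7,b,'pics/o7.png',1.2)"
```

```text
22.65 [0.5181 0.0054 0.1687] [0.3 0.3 0.2] 0.0368
```

View pics/o7.png

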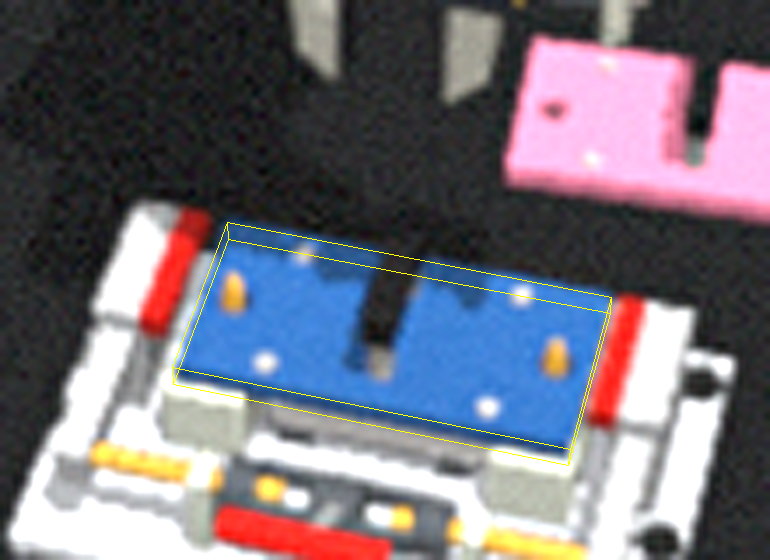

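```bash
python3 -c "
from look import *
print('stain',unproj(C['top'],[(259,137)],.07),'beaker',unproj(C['top'],[(218,130)],.09),'reagent',unproj(C['top'],[(320,124)],.15))
go(.686,.0037,.13,-90.72)"
```

```text
stain [[0.7617552  0.00402926 0.07      ]] beaker [[0.78206461 0.14574439 0.09      ]] reagent [[ 0.77237606 -0.20439538  0.15      ]]
t 22.65 pos [0.5181 0.0054 0.1687] F [0.3 0.3 0.2] w 0.0368
turn [-0.06 -0.17  0.05] shift pre [167.8  -0.2  39.2] shift post [167.9  -0.4  38.7]
```

Call:
play_rows:
  plan:
    - [0,0,0,20,0,0,0.48]
    - [0,0,0,35,0,0,0.48]
    - [0,0,0,40,0,0,0.48]
    - [0,0,0,40,0,0,0.48]
    - [0,0,0,22,0,0,0.48]
    - [0,0,0,11,0,0,0.48]
    - [0,0,0,0,0,25,0.48]
    - [0,0,0,0,0,25,0.48]
    - [0,0,0,0,0,15,0.48]
    - [0,0,0,0,0,0,0.48]

```text
time: 23.65
eef_pos: [0.6831, 0.0038, 0.0991]
tcp_rot: [3.141, -0.019, -0.008]
contact_force: [-0.5, 1.3, -0.1]
width: 0.0241
```

```bash
python3 -c "
from look import *
go(.686,.0037,.0435,-90.72)
look(17,'scene',230,170,150,110,5,[(.0345,(255,255,0))])"
```

```text
t 23.65 pos [0.6831 0.0038 0.0991] F [-0.5  1.3 -0.1] w 0.0241
turn [0.01 0.28 0.03] shift pre [ 3.1  0.  55.6] shift post [ 2.9  0.1 55.6]
23.7 [0.6842 0.0035 0.1009] [ 0.1 -0.   1.4] 0.0238
```

View pics/z_scene17.png

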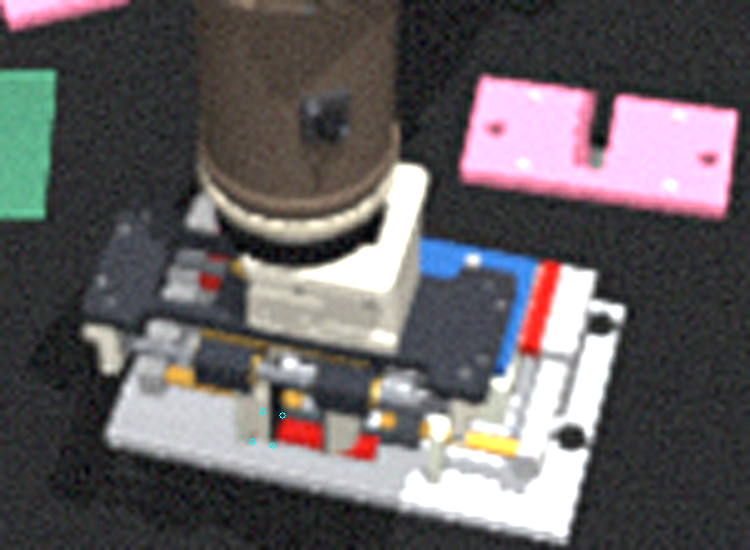

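Call:
play_rows:
  plan:
    - [0,0,0,2,0,15,0.48]
    - [0,0,0,0,0,20,0.48]
    - [0,0,0,0,0,15,0.48]
    - [0,0,0,0,0,6,0.48]
    - [0,0,0,0,0,0,0.48]
    - [0,0,0,0,0,0,0.48]

```text
time: 24.3
eef_pos: [0.6876, 0.0032, 0.0466]
tcp_rot: [3.141, -0.019, 0.001]
contact_force: [0.7, 0.4, -0.7]
width: 0.024
```

```bash
python3 -c "
from look import *
go(.6689,.0037,.0435,-90.72)
look(18,'scene',230,170,150,110,5,[(.0345,(255,255,0))])"
```

```text
t 24.3 pos [0.6876 0.0032 0.0466] F [ 0.7  0.4 -0.7] w 0.024
turn [ 0.01 -0.05  0.04] shift pre [-18.7  -0.3   3. ] shift post [-18.7  -0.2   3.1]
24.35 [0.6877 0.0032 0.0468] [ 0.4 -0.   0. ] 0.024
```

View pics/z_scene18.png

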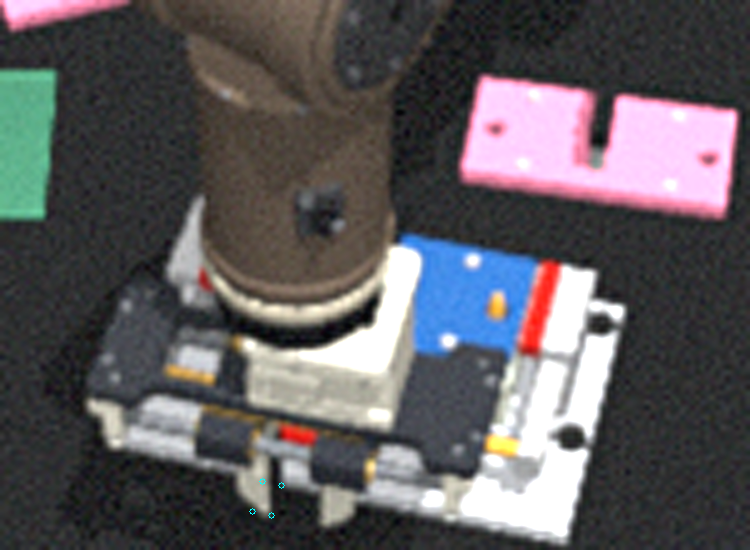

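Call:
play_rows:
  plan:
    - [0,0,0,-8,0,0,0.48]
    - [0,0,0,-8,0,0,0.48]
    - [0,0,0,-5,0,-3,0.48]
    - [0,0,0,-5,0,-4,0.48]
    - [0,0,0,-5,0,-4,0.48]
    - [0,0,0,0,0,0,0.48]

```text
time: 24.95
eef_pos: [0.6566, 0.0038, 0.0585]
tcp_rot: [-3.141, 0.019, -0.004]
contact_force: [2.6, -0.7, 1.6]
width: 0.0234
```

```bash
python3 -c "
from look import *
go(.6378,.0037,.0666,-90.72)
look(19,'scene',230,170,150,110,5,[(.0345,(255,255,0))])"
```

```text
t 24.95 pos [0.6566 0.0038 0.0585] F [ 2.6 -0.7  1.6] w 0.0234
turn [-0.03 -0.16  0.03] shift pre [-18.8   0.3  -8.1] shift post [-18.8   0.3  -8.1]
25.0 [0.6564 0.0039 0.0579] [ 1.7 -0.9  1.4] 0.0237
```

View pics/z_scene19.png

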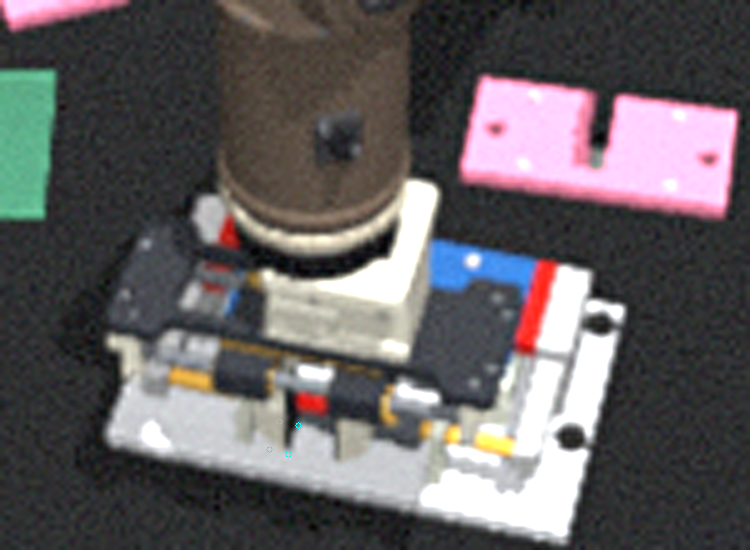

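Call:
play_rows:
  plan:
    - [0,0,0,-6,0,-3,0.48]
    - [0,0,0,-7,0,-3,0.48]
    - [0,0,0,-6,0,-2,0.48]
    - [0,0,0,-6,0,-2,0.48]
    - [0,0,0,-6,0,-1,0.48]
    - [0,0,0,-6,0,0,0.48]
    - [0,0,0,0,0,0,0.48]

```text
time: 25.7
eef_pos: [0.6179, 0.0044, 0.0678]
tcp_rot: [-3.141, 0.019, 0.002]
contact_force: [-0.5, 0.2, -0.2]
width: 0.024
```

```bash
python3 -c "
from look import *
go(.600,.0037,.0666,-90.72)
look(20,'scene',230,150,150,130,5,[(.0345,(255,255,0))])"
```

```text
t 25.7 pos [0.6179 0.0044 0.0678] F [-0.5  0.2 -0.2] w 0.024
turn [-0.02  0.07  0.04] shift pre [-17.9   0.9   1.2] shift post [-17.9   0.9   1.2]
25.75 [0.6185 0.0044 0.0678] [0.1 0.1 0.4] 0.024
```

View pics/z_scene20.png

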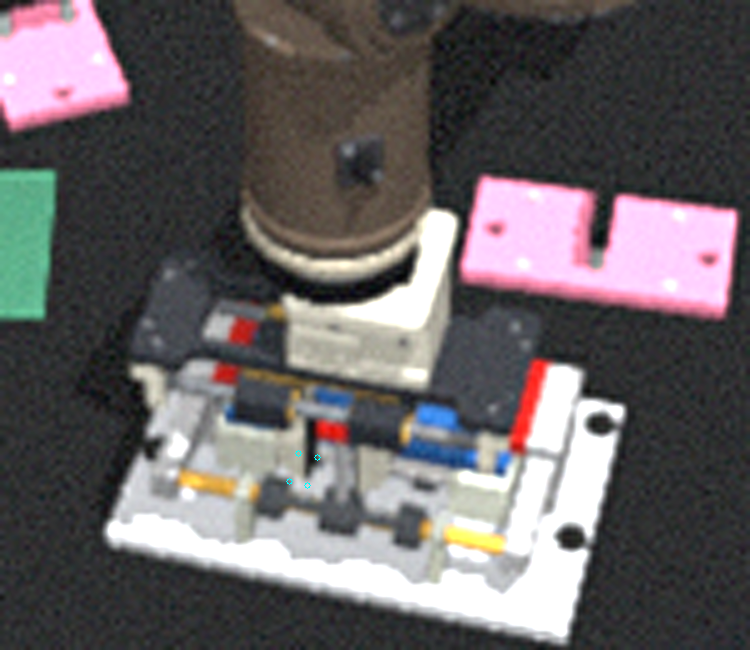

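Call:
play_rows:
  plan:
    - [0,0,0,-5,0,0,0.48]
    - [0,0,0,-5,0,1,0.48]
    - [0,0,0,-5,0,1,0.48]
    - [0,0,0,-3,0,0,0.48]
    - [0,0,0,0,0,0,0.48]

```text
time: 26.25
eef_pos: [0.6023, 0.0044, 0.0661]
tcp_rot: [3.141, -0.019, 0.004]
contact_force: [5.8, -1.1, -4.6]
width: 0.0241
```

Call:
play_rows:
  plan:
    - [0,0,0,-0.5,0,0,0.48]
    - [0,0,0,0,0,0,0.48]

```text
time: 26.45
eef_pos: [0.6022, 0.0043, 0.0661]
tcp_rot: [3.141, -0.019, 0.005]
contact_force: [6.4, -0.5, -4.9]
width: 0.0234
```

```bash
python3 -c "
from look import *
go(.600,.0037,.0666,-90.72)
look(21,'scene',230,150,150,130,5,[(.0345,(255,255,0))])"
```

```text
t 26.45 pos [0.6022 0.0043 0.0661] F [ 6.4 -0.5 -4.9] w 0.0234
turn [ 0.04 -0.19  0.04] shift pre [-2.2  0.7 -0.5] shift post [-2.2  0.7 -0.5]
26.5 [0.6022 0.0043 0.0661] [ 5.4 -0.7 -5.1] 0.0236
```

View pics/z_scene21.png

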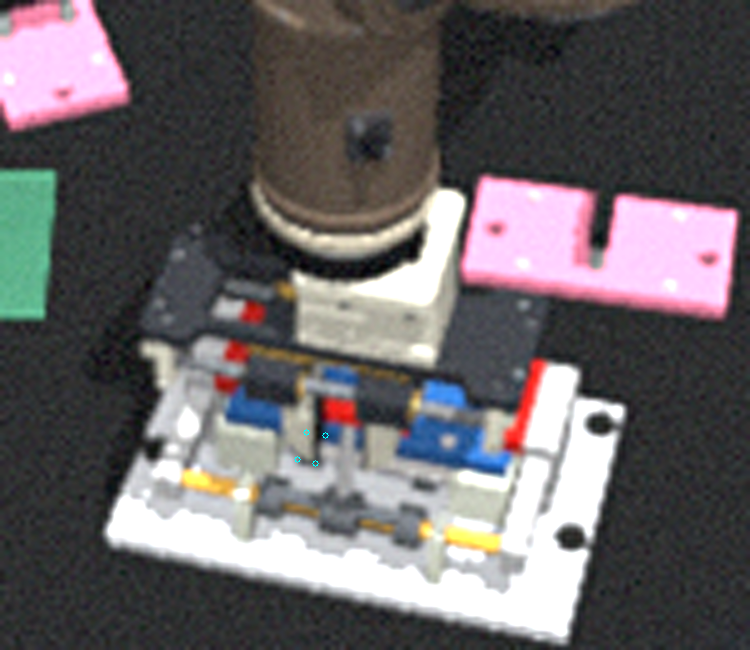

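Call:
play_rows:
  plan:
    - [0,0,0,-1,0,0,0.48]
    - [0,0,0,-1,0,0,0.48]
    - [0,0,0,0,0,0,0.48]

```text
time: 26.8
eef_pos: [0.6022, 0.0043, 0.0664]
tcp_rot: [3.14, -0.018, 0.011]
contact_force: [13.4, -1.2, -10.1]
width: 0.0241
```

Call:
play_rows:
  plan:
    - [0,0,0,5,0,0,0.48]
    - [0,0,0,12,0,0,0.48]
    - [0,0,0,15,0,0,0.48]
    - [0,0,0,0,0,-15,0.48]
    - [0,0,0,0,0,-35,0.48]
    - [0,0,0,0,0,-35,0.48]
    - [0,0,0,0,0,-15,0.48]

```text
time: 27.5
eef_pos: [0.6312, 0.0032, 0.1697]
tcp_rot: [-3.141, 0.02, -0.005]
contact_force: [-0.7, 0.1, -0.3]
width: 0.0239
```

```bash
python3 -c "
from look import *
go(.5937,.2919,.16,-90.72)"
```

```text
t 27.5 pos [0.6312 0.0032 0.1697] F [-0.7  0.1 -0.3] w 0.0239
turn [-0.01 -0.19 -0.01] shift pre [ -41.3 -288.2    9.6] shift post [ -41.2 -288.2    9.7]
```

Call:
play_rows:
  plan:
    - [0,0,0,-3,-18,0,1]
    - [0,0,0,-5,-32,0,1]
    - [0,0,0,-5,-38,0,1]
    - [0,0,0,-5,-40,0,1]
    - [0,0,0,-5,-40,0,1]
    - [0,0,0,-5,-40,0,1]
    - [0,0,0,-5,-36,0,1]
    - [0,0,0,-4,-27,0,1]
    - [0,0,0,-3,-14,0,1]
    - [0,0,0,-1,-4,0,1]

```text
time: 28.5
eef_pos: [0.592, 0.2949, 0.1656]
tcp_rot: [3.141, -0.015, -0.001]
contact_force: [-0.5, -0.6, 0.7]
width: 0.0007
```

Call:
play_rows:
  plan:
    - [0,0,0,0,0,20,1]
    - [0,0,0,0,0,10,1]
    - [0,0,0,0,0,0,1]
    - [0,0,0,0,0,0,1]

```text
time: 28.9
eef_pos: [0.5934, 0.2923, 0.1363]
tcp_rot: [3.141, -0.021, 0.0]
contact_force: [0.5, 0.6, 1.0]
width: 0.0004
```

```bash
python3 -c "
from look import *
go(.5937,.2919,.0335,-90.72)
look(22,'scene',240,180,120,90,6,[])
f=cv2.imread('pics/scene22.png');crop(f,370,170,120,120,5,'pics/z22b.png')
look(22,'top',210,155,100,80,7,[],1.0)"
```

```text
t 28.9 pos [0.5934 0.2923 0.1363] F [0.5 0.6 1. ] w 0.0004
turn [ 0.02 -0.   -0.06] shift pre [  0.3   0.3 102.8] shift post [  0.3   0.4 102.8]
28.95 [0.5936 0.2926 0.1366] [-0.7  0.1  0.2] 0.0003
29.0 [0.5937 0.2929 0.1368] [0.3 0.3 0.6] 0.0004
```

View pics/z_scene22.png

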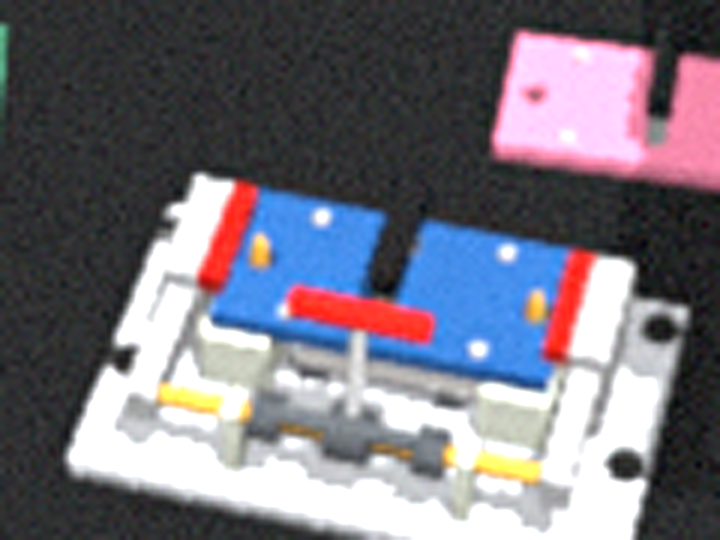

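View pics/z22b.png

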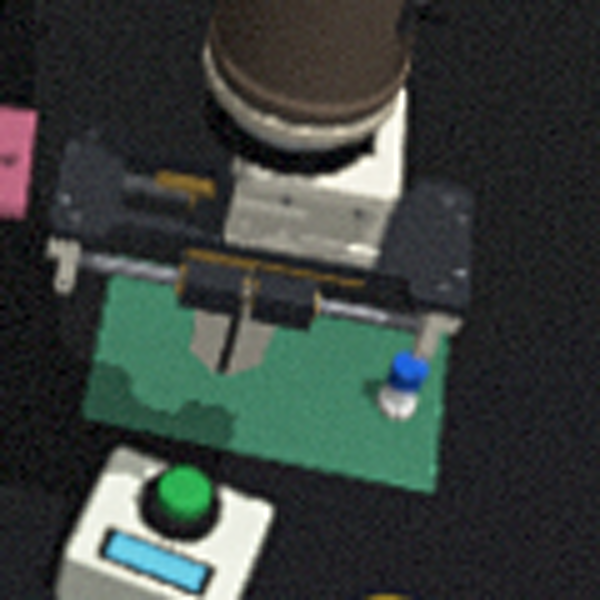

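View pics/z_top22.png

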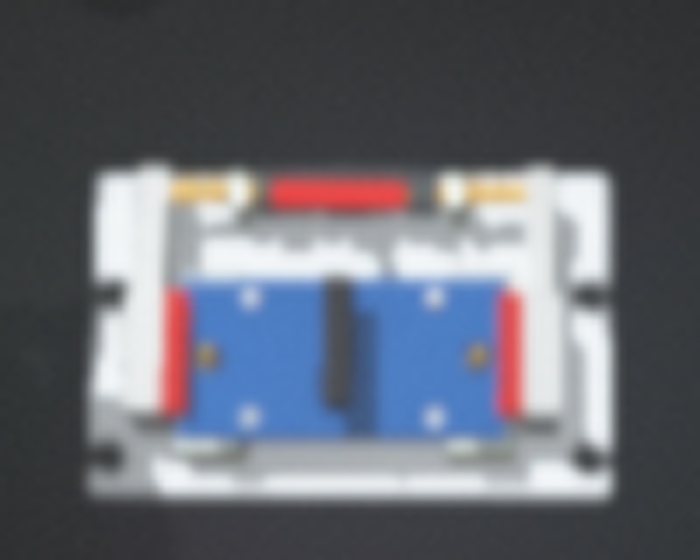

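```bash
python3 -c "
from look import *
t=(np.array([340,193])+.5)/7-.5+[210,155]; s=(np.array([361,315])+.5)/6-.5+[240,180]
r=least_squares(lambda p:np.r_[(proj(C['top'],p)-t).ravel(),(proj(C['scene'],p)-s).ravel()],[.6,.0,.1],x_scale=.01);print(r.x,r.fun)
# lips inner edges, top face z .0705
for u in ((188,355),(499,355)): print(unproj(C['top'],[(np.array(u)+.5)/7-.5+[210,155]],.0705))
"
```

```text
[0.58441174 0.00405867 0.11355904] [-0.13973282  0.03459566 -0.11352531 -0.00065291]
[[0.51671525 0.07988833 0.0705    ]]
[[ 0.51463447 -0.07021453  0.0705    ]]
```

The lever is at its stop and both lips are about 75 mm from centre. Now the button.

Call:
play_rows:
  plan:
    - [0,0,0,0,0.5,15,1]
    - [0,0,0,0,0,25,1]
    - [0,0,0,0,0,25,1]
    - [0,0,0,0,0,15,1]
    - [0,0,0,0,0,8,1]
    - [0,0,0,0,0,4,1]
    - [0,0,0,0,0,0,1]
    - [0,0,0,0,0,0,1]

```text
time: 29.8
eef_pos: [0.5937, 0.2932, 0.0448]
tcp_rot: [-3.141, 0.019, -0.002]
contact_force: [0.0, 0.0, 0.2]
width: 0.0004
```

```bash
python3 -c "
from look import *
go(.5937,.2919,.0335,-90.72)
look(23,'scene',370,170,120,120,5,[])"
```

```text
t 29.8 pos [0.5937 0.2932 0.0448] F [0.  0.  0.2] w 0.0004
turn [-0.03 -0.07  0.04] shift pre [-0.   1.3 11.3] shift post [ 0.   1.3 11.3]
29.85 [0.5938 0.2932 0.0449] [ 0.6 -1.5  0.1] 0.0003
```

View pics/z_scene23.png

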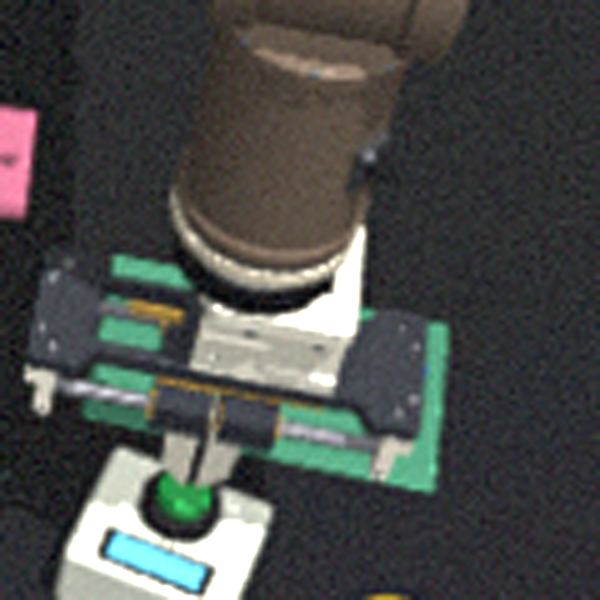

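Call:
play_rows:
  plan:
    - [0,0,0,0,1.2,4,1]
    - [0,0,0,0,0,4,1]
    - [0,0,0,0,0,2,1]
    - [0,0,0,0,0,0,1]

```text
time: 30.25
eef_pos: [0.5927, 0.2918, 0.0335]
tcp_rot: [3.141, -0.019, -0.001]
contact_force: [0.3, -1.2, 0.6]
width: 0.0006
```

Call:
play_rows:
  plan:
    - [0,0,0,0.5,0,2,1]
    - [0,0,0,0,0,2,1]
    - [0,0,0,0,0,0,1]

```text
time: 30.55
eef_pos: [0.5937, 0.2919, 0.0299]
tcp_rot: [-3.141, 0.019, -0.0]
contact_force: [-0.9, 1.0, 3.8]
width: 0.0006
```

Call:
play_rows:
  plan:
    - [0,0,0,0,0,2,1]
    - [0,0,0,0,0,1,1]
    - [0,0,0,0,0,0,1]

```text
time: 30.85
eef_pos: [0.5937, 0.292, 0.027]
tcp_rot: [-3.141, 0.018, -0.0]
contact_force: [-0.6, -0.2, 4.2]
width: 0.0002
```

Call:
play_rows:
  plan:
    - [0,0,0,0,0,1,1]
    - [0,0,0,0,0,1,1]
    - [0,0,0,0,0,0,1]

```text
time: 31.15
eef_pos: [0.5938, 0.292, 0.0262]
tcp_rot: [-3.14, 0.019, -0.001]
contact_force: [-5.0, -1.1, 14.9]
width: 0.0004
```

Call:
play_rows:
  plan:
    - [0,0,0,0,0,0,1]
    - [0,0,0,0,0,-5,1]
    - [0,0,0,0,0,-15,1]
    - [0,0,0,0,0,-30,1]
    - [0,0,0,0,0,-40,1]
    - [0,0,0,0,0,-40,1]
    - [0,0,0,0,0,-20,1]
    - [0,0,0,-15,0,0,1]
    - [0,0,0,-30,0,0,1]
    - [0,0,0,-30,0,0,1]

```text
time: 32.15
eef_pos: [0.5179, 0.2922, 0.1754]
tcp_rot: [3.141, -0.02, 0.001]
contact_force: [-0.2, 1.1, 0.3]
width: 0.0006
```

Call:
play_rows:
  plan:
    - [0,0,0,-30,0,0,1]
    - [0,0,0,-20,0,0,1]
    - [0,0,0,0,0,0,1]
    - [0,0,0,0,0,0,1]
    - [0,0,0,0,0,0,1]

```text
time: 32.65
eef_pos: [0.4695, 0.2932, 0.1754]
tcp_rot: [-3.141, 0.019, -0.002]
contact_force: [-0.2, 0.6, 0.3]
width: 0.0006
```

```bash
python3 -c "
from look import *
look(24,'scene',120,100,380,240,2,[])
look(24,'top',130,100,280,160,3,[],1.1)"
```

```text
32.7 [0.4696 0.2931 0.1752] [-0.7 -0.1  0.5] 0.0005
32.75 [0.4695 0.293  0.1751] [0.2 0.5 0. ] 0.0005
```

View pics/z_scene24.png

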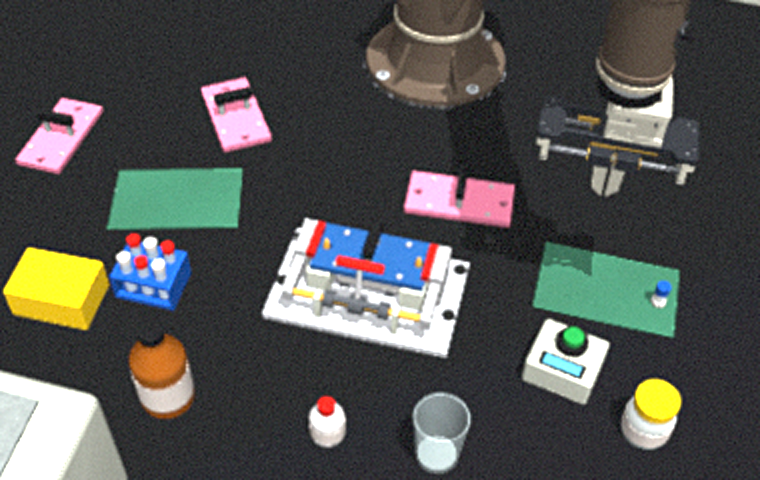

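View pics/z_top24.png

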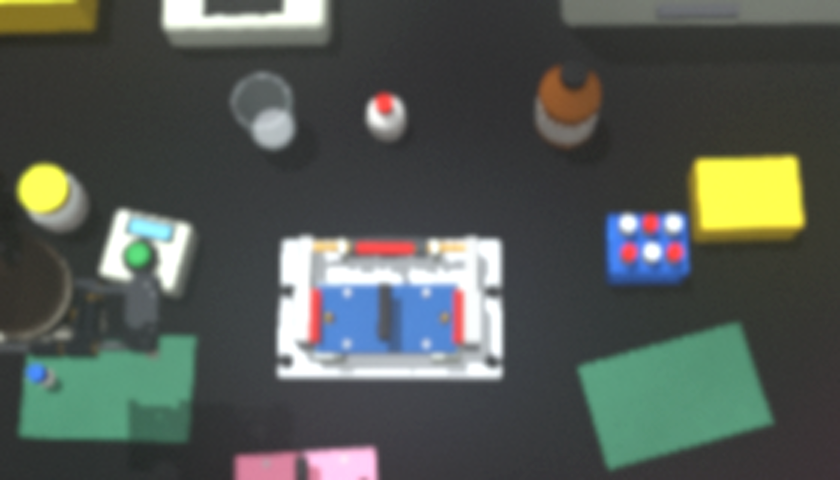

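All is in place: cover seated, lever over, button back out, bystanders undisturbed, and the robot clear of everything.

```bash
python3 -c "
from station import ticket
print(ticket.hand_in())"
```

```text
the job is handed in; nothing more can be done
None
```

The job is done in the order asked and handed in at about 33 s; no verdict was reported.

- **Tray:** it sits upright in the nest, and the deck contact came at the expected height.
- **Cover:** I lowered it level over both pins until it stopped on the pedestals, within 0.1 mm of the predicted height, then released it. The camera shows both pins standing through the holes.
- **Lever:** I pushed it over to a hard stop, where it did not move under about 13 N in the push direction. Triangulating the red bar puts it within 3 mm of its end position. Both lips measure about 75 mm from centre, against 75.5 mm expected.
- **Button:** after that I pressed it until it bottomed out at about 15 N and let go. It stands out again in the last picture.
- **Bystanders:** the last pictures show them where they started and the arm clear of everything.

**Two things that went wrong:**
- **Height reading:** the reported TCP height reads about 34.5 mm below the real fingertips. I noticed when the first tray grasp closed above the tray, and corrected for it from then on.
- **Pad contact:** while finding that offset, the open fingertips pressed on the tray's green pad with a reading of about 96 N. That is below the 120 N wrist limit, but much harder than intended, and the brief peak between readings is not known. In the pictures only the fingertips were touching, not the gripper's body.

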